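# Change the ribbon reels on the gift-wrap counter and lock the rack

### The arm

A 6-joint arm with a two-finger parallel gripper is mounted at the origin on the work surface. World frame = base frame: x ahead of the robot, y to its left, z up, the work surface at z = 0. Lengths are in mm, angles in degrees, forces in N, time in s.
With the tool pointing down it reaches from about 425 to 925 mm from the base axis. Payload 12.5 kg.
Tool frame: the origin (TCP) lies on the centre line of the jaws, within the pads' length; the fingertips stand manip.tips_ahead ahead of it and the grasp point (between the pads) lies 3 mm ahead of it (manip.tips_ahead is the distance from the TCP to the fingertips, in mm); z points along the fingers, y is the line along which they close (so a half turn about z gives the same grasp; the last joint's range is limited). The gripper opens to 85 mm and grips with 20 to 120 N. Pads are 22 mm wide; open, the fingers measure 114 mm over their backs; the gripper's body (76 mm by 85 mm) begins 54 mm behind the grasp point. The pads swing forward as they close: fully open they stand 13 mm farther back than shut.
Start: joints at [69.981, 28.126, 89.318, -0, 62.55, -6.05], TCP at [150.852, 606.54, 217.827] pointing down, gripper open.
Joint ranges: [-177.58, 177.58], [-47.91, 125.51], [2.72, 160], [-65.01, 245.01], [3.68, 167.84], [-153.87, 153.87]. Speed limits (degrees/s): [127.2, 127.2, 159.86, 180, 180, 180].

### API

Orientations are given as [roll, pitch, yaw] about the fixed x, y, z axes, in that order (R = Rz(yaw) Ry(pitch) Rx(roll)).
In Python, from station import readout, vision, workorder, manip gives the robot as it stands. The module is installed in compiled form; this text tells all that it offers.
- The arm moves only by the tool move_arm, never from a script. Its argument "increments" is a list of rows, each an object with "offset": the shift along the tool's x, y, z in mm, a list of three; "yaw": the turn about the tool's z in rad; "gripper": the finger opening in mm, from 0 to 85.4. In form: [{"offset": [tx, ty, tz], "yaw": yaw, "gripper": gripper}, ...]. A call has 1 to 12 rows; each row is the pose to reach, as a shift and turn from the pose commanded when the call began, along the tool's axes at that moment; what a row does not reach only later rows make up. A row lasts 1/10 s, in which the tool goes at most 50 mm and 8.59 degrees, less where a joint would pass 70% of its speed; a pose out of reach is approached as far as the arm can. A call with a gripper value outside its range is refused whole. The fingers move at their own pace and stop on an object; "force" is the grip in N (left out, the last holds). Time passes only in rows, so rows that repeat a pose let the fingers close. It gives the time, the measured TCP pose, the force, the opening and the grip force at its end, in the units of the state.
- readout.read_state(): the state, without advancing time (a new reading comes with each control period).
- vision.snapshot(name): name is "side" or "top" or "wrist"; returns a dict with "pixels" (400x640x3 uint8, red, green, blue), "depth" (400x640 float32, mm along the optical axis (not along the pixel's ray), 0 where there is no reading), "fx", "fy", "cx", "cy" (pixels), "k1" (the pictures are not rectified: a ray, as slopes to the right and down, at radius r is drawn at 1 + k1 r^2 times it, then the intrinsics apply), "position" and "orientation" of the camera in the world. Camera axes: x right, y up, looking along -z (the intrinsics and any distortion apply to the point x, -y, -z); pixel columns grow to the right and rows downward; lengths in mm; the calibration is good to about 2 mm. A picture is of the moment at which its call begins.
- workorder.sign_off(): hands the job in; it is judged then, once.
The state is a dict: "time_s": time; "q": joint angles; "qvel": joint speeds; "joint_torque": joint torques, N m; "tool_pos": TCP position; "ee_rot": TCP orientation; "ft_force": force on the tool from outside, world axes, zero at the start; "torque": the same for the moment, N m; "width": opening from 0.0 (shut) to 1.0 (fully open); "grip_force": force on a finger pad.
Only numpy, scipy, OpenCV 4.12 (cv2) and the standard library are available. Lean on these libraries where they do the work, as an engineer would, in place of code of your own. Each camera call takes 0.05 s, during which the arm holds its last target. There are 200 camera calls.

### The job

Change the reels in the ribbon rack: take every empty reel out of its forks and put it in the white returns bin, and lower each full reel from the grey mat into a free station of its own, its axle level and fully home in both fork slots (any station will do). When all are in, slowly turn the red lock knob clockwise until you feel it drop into its hidden notch, and leave it clicked in there. Do not disturb the other things on the counter.

Things in the scene. Friction and masses are not known exactly. Their poses are not given: they have to be found in the camera images.
- full1_mid (a point): full reel of coral ribbon, 160 g: wound pack 50 mm diameter between square card flanges (50 x 50 x 3 mm, flush with the pack), 40 mm over the flanges; fixed axle 8 mm thick, 76 mm long, 18 mm out on each side. Point: its centre, 25 mm up; x along the axle; z up as it stands. Starts on the grey mat, on a flat side; may be absent
- full2_mid (a point): full reel of teal ribbon, 160 g: wound pack 50 mm diameter between square card flanges (50 x 50 x 3 mm, flush with the pack), 40 mm over the flanges; fixed axle 8 mm thick, 76 mm long, 18 mm out on each side. Point: its centre, 25 mm up; x along the axle; z up as it stands. Starts on the grey mat, on a flat side; may be absent
- full3_mid (a point): full reel of mustard ribbon, 160 g: wound pack 50 mm diameter between square card flanges (50 x 50 x 3 mm, flush with the pack), 40 mm over the flanges; fixed axle 8 mm thick, 76 mm long, 18 mm out on each side. Point: its centre, 25 mm up; x along the axle; z up as it stands. Starts on the grey mat, on a flat side; may be absent
- empty1_mid (a point): empty reel (may be absent), 50 g: bare card core 24 mm diameter, 34 mm long, between square card flanges (50 x 50 x 3 mm), axle as on the full reels (8 mm thick, 76 mm long). Point: its centre; x along the axle. Starts hanging in the station of its number, turning freely on its axle
- empty2_mid (a point): empty reel (may be absent), 50 g: bare card core 24 mm diameter, 34 mm long, between square card flanges (50 x 50 x 3 mm), axle as on the full reels (8 mm thick, 76 mm long). Point: its centre; x along the axle. Starts hanging in the station of its number, turning freely on its axle
- empty3_mid (a point): empty reel (may be absent), 50 g: bare card core 24 mm diameter, 34 mm long, between square card flanges (50 x 50 x 3 mm), axle as on the full reels (8 mm thick, 76 mm long). Point: its centre; x along the axle. Starts hanging in the station of its number, turning freely on its axle
- station1 (a point): station 1: where a reel's centre lies when its axle is home in both fork slots, 52 mm above the table; x along the axle, y along the row, z up. Two forks (inner faces 46 mm apart, 8 mm thick, 36 mm wide along y) with open-topped slots 11 mm wide, floors 4 mm below this point; funnel 22 mm wide at the top, 25 mm above this point. 14 mm free under a reel. Stations are 100 mm apart
- station2 (a point): station 2: where a reel's centre lies when its axle is home in both fork slots, 52 mm above the table; x along the axle, y along the row, z up. Two forks (inner faces 46 mm apart, 8 mm thick, 36 mm wide along y) with open-topped slots 11 mm wide, floors 4 mm below this point; funnel 22 mm wide at the top, 25 mm above this point. 14 mm free under a reel. Stations are 100 mm apart
- station3 (a point): station 3: where a reel's centre lies when its axle is home in both fork slots, 52 mm above the table; x along the axle, y along the row, z up. Two forks (inner faces 46 mm apart, 8 mm thick, 36 mm wide along y) with open-topped slots 11 mm wide, floors 4 mm below this point; funnel 22 mm wide at the top, 25 mm above this point. 14 mm free under a reel. Stations are 100 mm apart
- rack: fixed ribbon rack: wooden base 130 (x) x 400 (y) x 12 mm, stations at y = -100, 0, 100 mm, red lock knob at y = -205 mm; origin on the table under station 2. Brass keeper rails on both long sides (47 mm from the centre line, 63 mm high) slide with the knob: their tabs leave the slots open while it is below 0.25 rad and cover them, 2 mm above axles that are home, from 0.65 rad
- knob_grip (a point): on the axis of the red lock knob at the height to grip, 66 mm above the table. Upright bar 48 mm long (x axis), 13 mm thick (y axis), top 12 mm above and foot 21 mm below this point, on a round skirt of 86 mm diameter. A brass pin head, 6 mm thick, stands 6 mm out of the skirt 33 mm from the axis along x
- lock (a joint): knob angle, rad: 0 = open stop, grows clockwise seen from above, end stop 1.75; starts at 0 to 0.15. Turning takes about 0.1 N m. The unmarked notch lies anywhere from 0.65 to 1.25: within 0.1 rad of it the torque dips by about 0.3 N m, the knob pulls itself in and centres when let go; turning on out takes about 0.5 N m; overshot, it can be turned back
- pin (a joint): drop of the knob's spring pin, m: about 0.0006 while it rides on the ring inside, about 0.0035 when it has clicked home into the notch (over 0.0025 counts as locked)
- bin: fixed white returns bin, open on top, 230 (x) x 170 (y) x 60 mm high, walls and floor 4-5 mm; origin under its centre on the table
- vase: bystander: red stepped vase with black rulers, 90 mm wide, 280 mm high over the rulers; origin under its centre
- tape_roll: bystander: yellow tape roll lying flat, 64 mm diameter, 24 mm high; origin under its centre
- stamp: bystander: wooden hand stamp, 38 mm diameter, 64 mm high; origin under its centre
- pot: bystander: black pot, 90 mm diameter, 110 mm high; origin under its centre
- notebooks: bystander: black spiral notebooks, 150 x 210 x 34 mm; origin under the centre
- tin: bystander: round brass tin, 82 mm diameter, 56 mm high; origin under its centre
- pencase: bystander: flat black pen case, 70 x 200 x 22 mm; origin under its centre

How it is judged (in metres and radians):
On the way, in this order (a step that is already met when the one before it is completed fails the run):
1. every empty reel in the bin and every full reel home in a station, the knob still open (((horizontal distance between full1_mid and station1 below 0.006 m and z of full1_mid in the frame of station1 between -0.003 and 0.0025 m and angle between the x axis of full1_mid and the x axis of station1, either way round below 0.06 rad) or (horizontal distance between full1_mid and station2 below 0.006 m and z of full1_mid in the frame of station2 between -0.003 and 0.0025 m and angle between the x axis of full1_mid and the x axis of station2, either way round below 0.06 rad) or (horizontal distance between full1_mid and station3 below 0.006 m and z of full1_mid in the frame of station3 between -0.003 and 0.0025 m and angle between the x axis of full1_mid and the x axis of station3, either way round below 0.06 rad)) and ((horizontal distance between full2_mid and station1 below 0.006 m and z of full2_mid in the frame of station1 between -0.003 and 0.0025 m and angle between the x axis of full2_mid and the x axis of station1, either way round below 0.06 rad) or (horizontal distance between full2_mid and station2 below 0.006 m and z of full2_mid in the frame of station2 between -0.003 and 0.0025 m and angle between the x axis of full2_mid and the x axis of station2, either way round below 0.06 rad) or (horizontal distance between full2_mid and station3 below 0.006 m and z of full2_mid in the frame of station3 between -0.003 and 0.0025 m and angle between the x axis of full2_mid and the x axis of station3, either way round below 0.06 rad)) and ((horizontal distance between full3_mid and station1 below 0.006 m and z of full3_mid in the frame of station1 between -0.003 and 0.0025 m and angle between the x axis of full3_mid and the x axis of station1, either way round below 0.06 rad) or (horizontal distance between full3_mid and station2 below 0.006 m and z of full3_mid in the frame of station2 between -0.003 and 0.0025 m and angle between the x axis of full3_mid and the x axis of station2, either way round below 0.06 rad) or (horizontal distance between full3_mid and station3 below 0.006 m and z of full3_mid in the frame of station3 between -0.003 and 0.0025 m and angle between the x axis of full3_mid and the x axis of station3, either way round below 0.06 rad)) and x of empty1_mid in the frame of bin between -0.115 and 0.115 m and y of empty1_mid in the frame of bin between -0.085 and 0.085 m and z of each of empty1_mid, empty2_mid, empty3_mid in the frame of bin below 0.06 m and x of empty2_mid in the frame of bin between -0.115 and 0.115 m and y of empty2_mid in the frame of bin between -0.085 and 0.085 m and x of empty3_mid in the frame of bin between -0.115 and 0.115 m and y of empty3_mid in the frame of bin between -0.085 and 0.085 m and value of joint lock below 0.45 rad), for 0.2 s.
2. then the knob turned until its pin drops into the notch (value of joint pin above 0.0025 m and value of joint lock above 0.5 rad), for 0.2 s.
At the end, for the whole second after the job is handed in: Every full reel lies in a station of its own (centre within 6 mm sideways, 2.5 mm above and 3 mm below of the station's point, axle within 0.06 rad), every empty reel is inside the bin below its rim, the knob was turned after that and its pin is in the notch (drop over 2.5 mm) (all of step 2 and ((horizontal distance between full1_mid and station1 below 0.006 m and z of full1_mid in the frame of station1 between -0.003 and 0.0025 m and angle between the x axis of full1_mid and the x axis of station1, either way round below 0.06 rad) or (horizontal distance between full1_mid and station2 below 0.006 m and z of full1_mid in the frame of station2 between -0.003 and 0.0025 m and angle between the x axis of full1_mid and the x axis of station2, either way round below 0.06 rad) or (horizontal distance between full1_mid and station3 below 0.006 m and z of full1_mid in the frame of station3 between -0.003 and 0.0025 m and angle between the x axis of full1_mid and the x axis of station3, either way round below 0.06 rad)) and ((horizontal distance between full2_mid and station1 below 0.006 m and z of full2_mid in the frame of station1 between -0.003 and 0.0025 m and angle between the x axis of full2_mid and the x axis of station1, either way round below 0.06 rad) or (horizontal distance between full2_mid and station2 below 0.006 m and z of full2_mid in the frame of station2 between -0.003 and 0.0025 m and angle between the x axis of full2_mid and the x axis of station2, either way round below 0.06 rad) or (horizontal distance between full2_mid and station3 below 0.006 m and z of full2_mid in the frame of station3 between -0.003 and 0.0025 m and angle between the x axis of full2_mid and the x axis of station3, either way round below 0.06 rad)) and ((horizontal distance between full3_mid and station1 below 0.006 m and z of full3_mid in the frame of station1 between -0.003 and 0.0025 m and angle between the x axis of full3_mid and the x axis of station1, either way round below 0.06 rad) or (horizontal distance between full3_mid and station2 below 0.006 m and z of full3_mid in the frame of station2 between -0.003 and 0.0025 m and angle between the x axis of full3_mid and the x axis of station2, either way round below 0.06 rad) or (horizontal distance between full3_mid and station3 below 0.006 m and z of full3_mid in the frame of station3 between -0.003 and 0.0025 m and angle between the x axis of full3_mid and the x axis of station3, either way round below 0.06 rad)) and x of empty1_mid in the frame of bin between -0.115 and 0.115 m and y of empty1_mid in the frame of bin between -0.085 and 0.085 m and z of each of empty1_mid, empty2_mid, empty3_mid in the frame of bin below 0.06 m and x of empty2_mid in the frame of bin between -0.115 and 0.115 m and y of empty2_mid in the frame of bin between -0.085 and 0.085 m and x of empty3_mid in the frame of bin between -0.115 and 0.115 m and y of empty3_mid in the frame of bin between -0.085 and 0.085 m); the robot touches nothing.
It fails at once if another thing on the counter is shoved more than 4 cm (distance of any of vase, tape_roll, stamp, pot, notebooks, tin, pencase from where it was at the start of the episode above 0.04 m).
Of full1, full2, full3 only 2 to 3 are there at a start; the rules pass over those that are not, and their reading is None.
Of empty1, empty2, empty3 only 2 to 3 are there at a start; the rules pass over those that are not, and their reading is None.
At some moment in a run one of full1, full2, full3 may be knocked a few centimetres aside while the robot is not near it.
It also fails if it takes over 210 s, if anything falls off the work surface, if the arm or the gripper's body presses on something with over 40 N, if the wrist force passes 120 N, or if a joint passes its speed limit or range.

## Working session

There is one attempt and no reset: what is moved stays moved. The work goes in short steps, Python scripts to look and compute and a tool call to move; the robot and the scene stay as the last step left them, time stands still between calls to the robot, and variables do not carry over. Pictures are saved under pics/ and viewed, at most 16 in all, crops included, and the job is handed in when it is done.

Besides the shell and the picture viewer there is one more tool, called after "Emit:" as name([rows], argument=value, ...), one row to a line, values as JSON. move_arm: Moves the arm, as the interface text tells. Its arguments: {"type":"object","properties":{"increments":{"type":"array","items":{"type":"object","properties":{"offset":{"type":"array","items":{"type":"number"}},"yaw":{"type":"number"},"gripper":{"type":"number"}}}},"force":{"type":"number"}},"required":["increments"]}

```bash
mkdir -p pics
cat > h.py <<'E'
import numpy as np, cv2
from station import readout, vision, workorder, manip
from scipy.spatial.transform import Rotation as R
def rot(c):
    o=np.array(c['orientation'],float)
    return o if o.shape==(3,3) else R.from_euler('xyz',o,degrees=True).as_matrix()
def snap(n,f=None):
    c=vision.snapshot(n)
    if f: cv2.imwrite('pics/'+f,cv2.cvtColor(c['pixels'],cv2.COLOR_RGB2BGR))
    return c
def rays(c,uv):
    uv=np.asarray(uv,float).reshape(-1,1,2)
    K=np.array([[c['fx'],0,c['cx']],[0,c['fy'],c['cy']],[0,0,1.]])
    p=cv2.undistortPoints(uv,K,np.array([c['k1'],0,0,0.]))[:,0]
    return np.c_[p[:,0],-p[:,1],-np.ones(len(p))]@rot(c).T
def onplane(c,uv,z):
    d=rays(c,uv);o=np.array(c['position']);return o+d*((z-o[2])/d[:,2])[:,None]
def cloud(c):
    v,u=np.mgrid[:400,:640]
    d=rays(c,np.c_[u.ravel(),v.ravel()])
    P=np.array(c['position'])+d*c['depth'].reshape(-1,1)
    P[c['depth'].ravel()==0]=np.nan
    return P.reshape(400,640,3)
E
python3 - <<'E'
from h import *
print(readout.read_state(), manip.tips_ahead)
for n in ('top','side','wrist'):
    c=snap(n,n+'0.png');print(n,c['position'],c['orientation'],c['fx'],c['cx'],c['cy'],c['k1'],(c['depth']>0).mean())
E
```

```text
{'time_s': 0.0, 'q': array([ 6.99811212e+01,  2.81643017e+01,  8.93520112e+01,  1.37526808e-03,
        6.25497713e+01, -6.04909675e+00]), 'qvel': array([-0.01388333, -0.01349997, -0.06530913, -0.02101981,  0.02019167,
        0.01394826]), 'joint_torque': array([ 1.90102393e-03, -6.18466330e+01, -2.61590391e+01, -2.60934587e-05,
        4.06740539e-03,  1.06907336e-06]), 'tool_pos': array([150.75063953, 606.28090447, 217.21474539]), 'ee_rot': array([-1.79934412e+02, -8.17689064e-03,  1.66029579e+02]), 'ft_force': array([ 0.3236575 ,  0.37936117, -0.49629405]), 'torque': array([-0.00307493, -0.02403398,  0.01222306]), 'grip_force': 0.0, 'width': 0.9963627380805438} 22.0
top [ 407.77402629  -52.51259587 1341.03486212] [  5.15349463  -0.8669608  -90.1122596 ] 447.6041777962796 322.59593205709666 193.45204438870377 -0.07554872209700517 0.995734375
side [250.68047073 669.87708506 948.0457942 ] [ 4.09664817e+01  1.47012959e-02 -1.58505718e+02] 472.79537154017663 318.11915213499134 200.26877482463138 -0.13073181153112876 0.99596875
wrist [ 67.87246361 627.02832243 374.30476561] [-1.91735159e+01  6.62656574e-02  7.60232385e+01] 279.9360625197689 318.69884537730655 199.96944863064618 -0.05086620420309944 0.99583203125
```

View pics/top0.png

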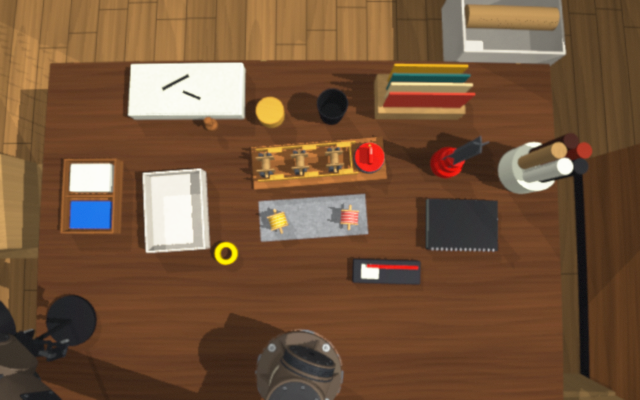

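View pics/side0.png

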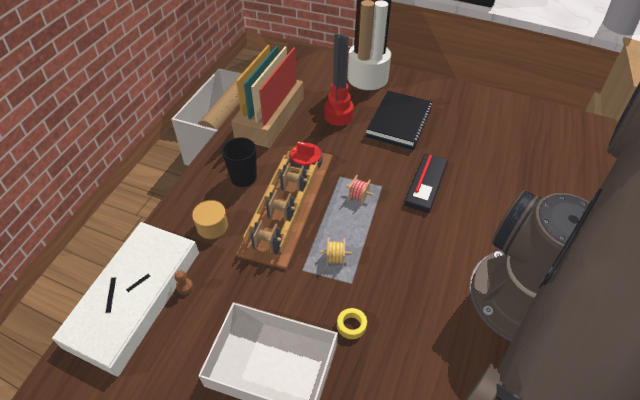

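The top view shows coral at (349,216), mustard at (277,222), empties at (265,162), (299,160) and (334,158), the knob at (369,155) and the bin at (177,210). The side view agrees: two full reels and three empties.

```bash
cat > m.py <<'E'
from h import *
c=snap('top');P=cloud(c);hsv=cv2.cvtColor(c['pixels'],cv2.COLOR_RGB2HSV);H,S,V=cv2.split(hsv)
def reg(x0,y0,x1,y1):
    m=np.zeros((400,640),bool);m[y0:y1,x0:x1]=1;return m
def rect(m,n):
    Q=P[m];Q=Q[~np.isnan(Q[:,0])];r=cv2.minAreaRect(Q[:,:2].astype(np.float32));print(n,len(Q),'med',np.median(Q,0).round(1),'rect',np.round(r[0],1),np.round(r[1],1),round(r[2],1))
z=P[...,2]
print('table z',np.nanmedian(z[300:330,100:200]), 'mat', np.nanmedian(P[212:222,305:320,2]))
rect(reg(130,160,215,260)&(z>52)&(z<66),'bin rim')
rect(reg(240,130,395,195)&(z>8)&(z<16),'rack base')
kn=reg(340,135,395,180)&((H<6)|(H>174))&(S>150)
rect(kn,'knob all');rect(kn&(z>70),'knob bar'); rect(kn&(z<58)&(z>30),'skirt')
rect(reg(245,140,345,190)&(z>70),'fork tops')
for n,m in (('coral',reg(325,195,370,240)),('mustard',reg(258,200,298,245))):
    rect(m&(z>42),n+' top');rect(m&(z>15),n+' all')
for i,(a,b) in enumerate(((252,280),(286,314),(320,348))):
    rect(reg(a,140,b,185)&(z>55),'empty'+str(3-i))
cv2.imwrite('pics/crop.png',cv2.resize(cv2.cvtColor(c['pixels'][130:250,235:400],cv2.COLOR_RGB2BGR),None,fx=4.8,fy=4.8,interpolation=cv2.INTER_CUBIC))
E
python3 m.py
```

```text
table z -0.8515725940349057 mat 0.36457410332320705
bin rim 494 med [480.2 367.   58. ] rect [475.4 358.3] [232.2 174.1] 4.2
rack base 2700 med [613.1 -47.2  11.4] rect [630.2 -59. ] [148.1 401.1] 4.7
knob all 672 med [ 631.9 -205.7   44.7] rect [ 633.8 -213.1] [85.1 91.4] 1.8
knob bar 63 med [ 631.8 -208.2   77.2] rect [ 632.7 -208.6] [46.  11.2] 0.2
skirt 589 med [ 631.9 -203.5   44.3] rect [ 633.7 -211.3] [85.1 87.9] 1.8
fork tops 253 med [626.1  -4.7  75.6] rect [622.8  -4.4] [ 73.4 249.5] 4.4
coral top 176 med [ 456.1 -148.5   48.5] rect [ 456.7 -149.9] [46.7 40. ] 85.4
coral all 271 med [ 456.  -148.5   45.6] rect [ 456.7 -149.9] [49.9 71. ] 85.0
mustard top 179 med [444.7  59.3  47.3] rect [445.8  59.3] [40.4 48.1] 18.8
mustard all 281 med [444.8  58.8  45. ] rect [445.9  59.6] [74.3 49.6] 17.3
empty3 387 med [612.1  87.8  63.3] rect [610.3  87.1] [96.8 67.6] 0.6
empty2 390 med [620.2 -10.   63. ] rect [617.2  -5.8] [100.1  78.4] 0.5
empty1 388 med [ 626.8 -108.4   62.7] rect [ 624.8 -104.1] [78.5 98. ] 90.0
```

View pics/crop.png

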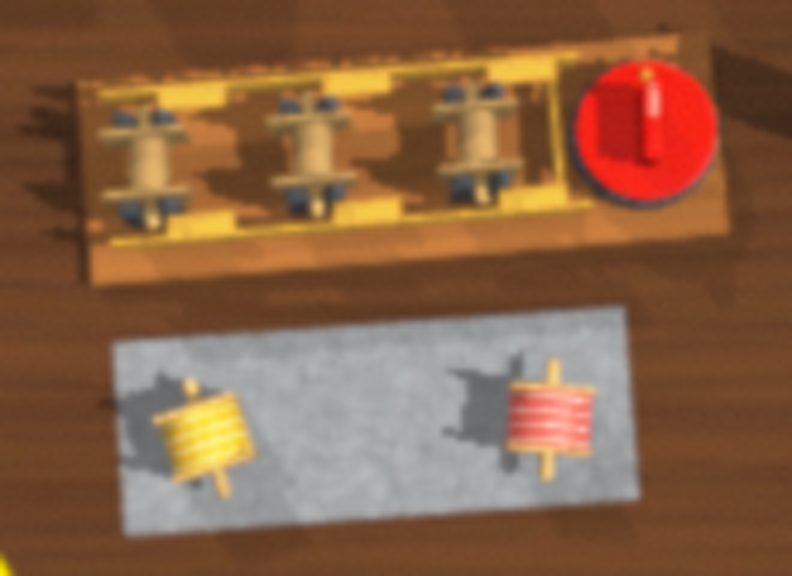

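```bash
cat > to.py <<'E'
import sys
from h import *
s=readout.read_state()
a=[float(v) for v in sys.argv[1:]]
M=R.from_euler('xyz',s['ee_rot'],degrees=True).as_matrix()
y=s['ee_rot'][2]
for i in range(0,len(a),4):
    o=M.T@(np.array(a[i:i+3])-s['tool_pos']); dy=(y-a[i+3]+180)%360-180
    print(o.round(1),round(np.radians(dy),4))
print(s['time_s'].__round__(2),s['tool_pos'].round(1),s['ee_rot'].round(2),s['ft_force'].round(1),s['q'].round(0))
E
python3 to.py 560 -5 260 184.5
```

```text
[-544.7 -494.6  -42.3] -0.3223
0.2 [150.8 606.4 217.5] [-179.97   -0.    166.03] [-0.3  0.2  0.2] [70. 28. 89. -0. 63. -6.]
```

Emit:
move_arm([
  {"offset": [-250, -240, -42], "yaw": -0.15, "gripper": 85},
  {"offset": [-250, -240, -42], "yaw": -0.15, "gripper": 85},
  {"offset": [-250, -240, -42], "yaw": -0.15, "gripper": 85},
  {"offset": [-250, -240, -42], "yaw": -0.15, "gripper": 85},
  {"offset": [-250, -240, -42], "yaw": -0.15, "gripper": 85},
  {"offset": [-250, -240, -42], "yaw": -0.15, "gripper": 85},
  {"offset": [-545, -495, -42], "yaw": -0.322, "gripper": 85},
  {"offset": [-545, -495, -42], "yaw": -0.322, "gripper": 85},
  {"offset": [-545, -495, -42], "yaw": -0.322, "gripper": 85},
  {"offset": [-545, -495, -42], "yaw": -0.322, "gripper": 85},
  {"offset": [-545, -495, -42], "yaw": -0.322, "gripper": 85},
  {"offset": [-545, -495, -42], "yaw": -0.322, "gripper": 85},
])

```text
time_s: 1.4
tool_pos: [477.7, 112.5, 258.0]
ee_rot: [180.0, 0.0, -175.5]
ft_force: [0.7, 0.6, 1.1]
width: 0.994
grip_force: 0.0
```

```bash
python3 to.py 560 -5 260 184.5
```

```text
[ -72.9 -123.6   -2. ] -0.0006
1.4 [477.7 112.5 258. ] [ 1.7999e+02  2.0000e-02 -1.7553e+02] [0.7 0.6 1.1] [  6.  15. 105.   0.  61. -89.]
```

Emit:
move_arm([
  {"offset": [-73, -124, -2], "yaw": 0, "gripper": 85},
  {"offset": [-73, -124, -2], "yaw": 0, "gripper": 85},
  {"offset": [-73, -124, -2], "yaw": 0, "gripper": 85},
  {"offset": [-73, -124, -2], "yaw": 0, "gripper": 85},
  {"offset": [-73, -124, -2], "yaw": 0, "gripper": 85},
])

```text
time_s: 1.9
tool_pos: [559.3, -4.1, 259.2]
ee_rot: [180.0, -0.1, -175.6]
ft_force: [-0.6, 1.9, -0.9]
width: 0.991
grip_force: 0.0
```

```bash
cat > w.py <<'E'
from h import *
c=snap('wrist','w1.png');P=cloud(c);z=P[...,2]
s=readout.read_state();print(s['tool_pos'].round(1),s['ee_rot'].round(2))
# heights map stats in rack-ish region
ang=np.radians(4.4);ex=np.array([np.cos(ang),np.sin(ang)]);ey=np.array([-ex[1],ex[0]])
q=P[...,:2]-np.array([617,-4.2]);u=q@ex;v=q@ey
m=(abs(u)<75)&(v>-170)&(v<170)&(z>8)&(z<16)
r=cv2.minAreaRect(P[m][:,:2].astype(np.float32));print('base',r)
for k in(-100,0,100):
    w=(abs(v-k)<30)
    m=w&(abs(u)<40)&(z>72)&(z<82);Q=np.c_[u,v][m.ravel()] if 0 else np.c_[u[m],v[m]]
    print(k,'tops',len(Q),Q.mean(0).round(1),Q.min(0).round(1),Q.max(0).round(1),np.median(z[m]).round(1))
    m=w&(abs(u)<14)&(z>50);print('  core',np.c_[u[m],v[m],z[m]].mean(0).round(1),z[m].max())
    for lo,hi in((-42,-30),(30,42)):
        m=w&(u>lo)&(u<hi)&(abs(v-k)<8)&(z>45)&(z<62);print('  axle',m.sum(),np.median(np.c_[u[m],v[m],z[m]],0).round(1))
E
python3 w.py
```

```text
[558.9  -3.2 259.5] [ 1.7997e+02 -5.0000e-02 -1.7555e+02]
base ((616.61083984375, -15.97320556640625), (126.53562927246094, 316.45166015625), 4.361782550811768)
-100 tops 467 [ -0.1 -99.5] [ -30.8 -124.3] [ 32.2 -74.6] 77.0
  core [  1.5 -97.1  62.1] 66.38734810347603
  axle 25 [-33.3 -98.5  56.3]
  axle 12 [ 33.6 -99.1  56.2]
0 tops 463 [-0.4  0.3] [-31.2 -24.8] [31.3 25.3] 77.1
  core [ 1.3  0.7 62.4] 66.41414781699467
  axle 52 [-31.7  -0.3  55.2]
  axle 18 [33.7  0.8 56.4]
100 tops 433 [ -0.5 100. ] [-31.5  75.2] [ 31.4 125.5] 77.1
  core [ 1.  98.5 62.2] 66.34687912888955
  axle 41 [-32.6  99.4  55.7]
  axle 14 [ 32.8 101.5  55.9]
```

View pics/w1.png

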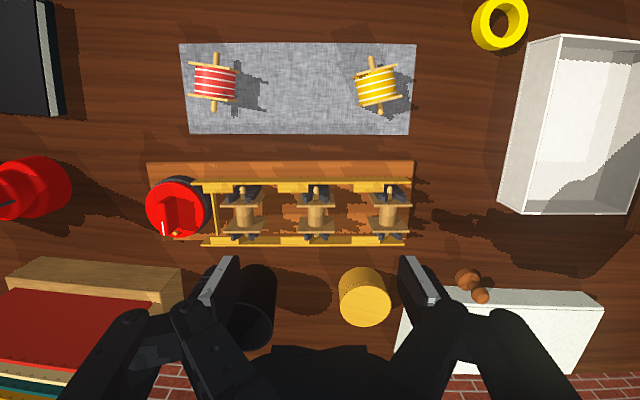

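Rack measured from near: station 2 is at (616.7, -3.9), yaw 4.4°, fork tops at 77 mm (as specified) and stations ±100 mm. Now empty 3.

```bash
python3 to.py 609 95.8 150 184.4 609 95.8 55 184.4
```

```text
[-57.7  94.8 109.5] 0.0009
[-57.8  94.7 204.5] 0.0009
1.95 [558.9  -3.2 259.5] [ 1.7997e+02 -5.0000e-02 -1.7555e+02] [-0.4  0.7  0.5] [  -7.   20.   96.    0.   64. -102.]
```

Emit:
move_arm([
  {"offset": [-57.7, 94.8, 110], "yaw": 0, "gripper": 70},
  {"offset": [-57.7, 94.8, 110], "yaw": 0, "gripper": 70},
  {"offset": [-57.7, 94.8, 110], "yaw": 0, "gripper": 70},
  {"offset": [-57.7, 94.8, 110], "yaw": 0, "gripper": 70},
  {"offset": [-57.7, 94.8, 110], "yaw": 0, "gripper": 70},
  {"offset": [-57.7, 94.8, 110], "yaw": 0, "gripper": 70},
])

```text
time_s: 2.55
tool_pos: [609.3, 95.7, 151.1]
ee_rot: [-180.0, 0.1, -175.5]
ft_force: [0.3, -0.9, 0.2]
width: 0.817
grip_force: 0.0
```

```bash
python3 to.py 609 95.8 55 184.4
```

```text
[ 0.4  0.1 96.1] 0.0023
2.55 [609.3  95.7 151.1] [-1.8000e+02  8.0000e-02 -1.7547e+02] [ 0.3 -0.9  0.2] [  3.  31.  95.  -0.  54. -92.]
```

Emit:
move_arm([
  {"offset": [0, 0, 30], "yaw": 0, "gripper": 70},
  {"offset": [0, 0, 60], "yaw": 0, "gripper": 70},
  {"offset": [0, 0, 80], "yaw": 0, "gripper": 70},
  {"offset": [0, 0, 96], "yaw": 0, "gripper": 70},
  {"offset": [0, 0, 96], "yaw": 0, "gripper": 15},
  {"offset": [0, 0, 96], "yaw": 0, "gripper": 15},
  {"offset": [0, 0, 96], "yaw": 0, "gripper": 15},
  {"offset": [0, 0, 96], "yaw": 0, "gripper": 15},
  {"offset": [0, 0, 96], "yaw": 0, "gripper": 15},
  {"offset": [0, 0, 96], "yaw": 0, "gripper": 15},
  {"offset": [0, 0, 96], "yaw": 0, "gripper": 15},
  {"offset": [0, 0, 96], "yaw": 0, "gripper": 15},
], force=30)

```text
time_s: 3.75
tool_pos: [609.5, 95.7, 53.8]
ee_rot: [180.0, -0.0, -175.5]
ft_force: [0.3, -0.6, 0.6]
width: 0.177
grip_force: 0.0
```

```bash
python3 to.py 609 95.8 180 184.4 540 363 190 94
```

```text
[   0.5    0.2 -126.2] 0.0015
[  48.4  272.  -136.1] 1.5793
3.75 [609.5  95.7  53.8] [ 179.99   -0.   -175.51] [ 0.3 -0.6  0.6] [  3.  39.  99.   0.  43. -92.]
```

Run:
```python
from h import *
c=snap('wrist','w2.png');s=snap('side');cv2.imwrite('pics/s2.png',cv2.resize(cv2.cvtColor(s['pixels'][120:290,200:360],cv2.COLOR_RGB2BGR),None,fx=3.4,fy=3.4))
print(readout.read_state()['width'])
a=cv2.imread('pics/w2.png')[100:400,170:470];b=cv2.imread('pics/s2.png');a=cv2.resize(a,(400,400))
b=cv2.resize(b,(376,400));cv2.imwrite('pics/ws2.png',np.hstack([a,b]))
```

```text
0.17375973335638786
```

View pics/ws2.png

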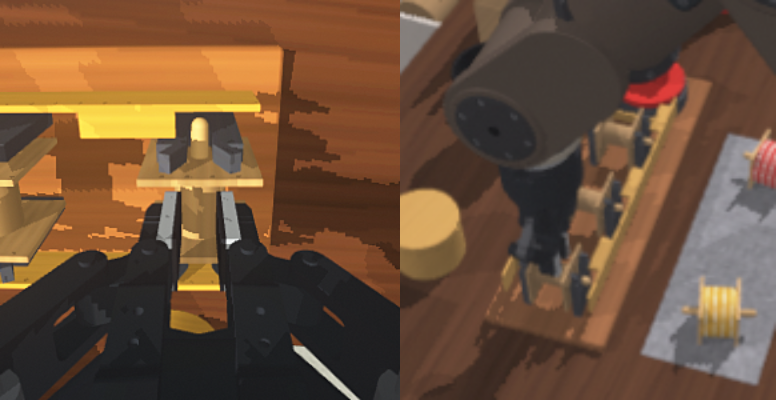

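The wrist view shows the pads straddling the core at crop (180–218) with a small gap still on each side, so I close further.

Emit:
move_arm([
  {"offset": [0, 0, 0], "yaw": 0, "gripper": 0},
  {"offset": [0, 0, 0], "yaw": 0, "gripper": 0},
  {"offset": [0, 0, 0], "yaw": 0, "gripper": 0},
  {"offset": [0, 0, 0], "yaw": 0, "gripper": 0},
  {"offset": [0, 0, 0], "yaw": 0, "gripper": 0},
], force=30)

```text
time_s: 4.35
tool_pos: [609.5, 95.6, 53.8]
ee_rot: [180.0, 0.0, -175.5]
ft_force: [0.8, 0.1, -0.5]
width: 0.0
grip_force: 0.0
```

Run:
```python
from h import *
c=snap('wrist');P=cloud(c)
cv2.imwrite('pics/w3.png',cv2.resize(cv2.cvtColor(c['pixels'][120:400,190:450],cv2.COLOR_RGB2BGR),None,fx=2.1,fy=2.1))
d=c['depth']
for (u,v) in [(320,200),(320,220),(320,240),(320,260),(320,280),(320,300),(320,320),(305,280),(335,280)]: print(u,v,P[v,u].round(0),c['pixels'][v,u])
```

```text
320 200 [578.  94.  56.] [251 229 137]
320 220 [589.  95.  60.] [122  92  55]
320 240 [599.  96.  65.] [188 141  79]
320 260 [597.  95.  91.] [45 38 35]
320 280 [598.  95. 105.] [42 37 36]
320 300 [609.  96. 106.] [39 36 36]
320 320 [716. 105.   1.] [131  76  43]
305 280 [596.  89. 109.] [51 49 48]
335 280 [596. 102. 107.] [40 37 38]
```

View pics/w3.png

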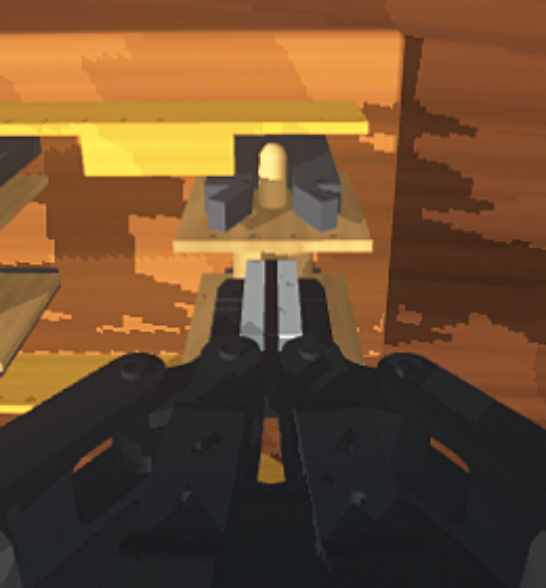

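Run:
```python
from h import *
c=snap('wrist');P=cloud(c)
for v in range(236,290,6): print(v,[P[v,u].round(0).tolist() for u in (309,313,327,331)])
c=snap('top');P=cloud(c)
print(readout.read_state()['tool_pos'])
```

```text
236 [[591.0, 89.0, 77.0], [590.0, 91.0, 79.0], [590.0, 99.0, 79.0], [590.0, 101.0, 77.0]]
242 [[602.0, 89.0, 63.0], [602.0, 92.0, 64.0], [600.0, 100.0, 65.0], [602.0, 103.0, 62.0]]
248 [[598.0, 90.0, 78.0], [598.0, 92.0, 78.0], [597.0, 99.0, 78.0], [606.0, 103.0, 62.0]]
254 [[598.0, 90.0, 84.0], [597.0, 92.0, 85.0], [597.0, 99.0, 84.0], [597.0, 101.0, 84.0]]
260 [[597.0, 90.0, 91.0], [598.0, 92.0, 90.0], [598.0, 99.0, 89.0], [597.0, 101.0, 90.0]]
266 [[598.0, 90.0, 96.0], [598.0, 92.0, 95.0], [597.0, 99.0, 96.0], [597.0, 101.0, 96.0]]
272 [[598.0, 90.0, 101.0], [598.0, 92.0, 100.0], [597.0, 99.0, 100.0], [597.0, 101.0, 100.0]]
278 [[598.0, 91.0, 105.0], [598.0, 92.0, 105.0], [598.0, 99.0, 104.0], [597.0, 100.0, 105.0]]
284 [[597.0, 91.0, 111.0], [600.0, 92.0, 106.0], [596.0, 98.0, 111.0], [597.0, 100.0, 110.0]]
[609.46969168  95.61542595  53.81877209]
```

Emit:
move_arm([
  {"offset": [0, 0, 0], "yaw": 0, "gripper": 60},
  {"offset": [0, 0, 0], "yaw": 0, "gripper": 60},
  {"offset": [0, 0, 0], "yaw": 0, "gripper": 60},
  {"offset": [0, 0, 0], "yaw": 0, "gripper": 60},
  {"offset": [0, 0, 0], "yaw": 0, "gripper": 60},
  {"offset": [0, 0, 8], "yaw": 0, "gripper": 60},
  {"offset": [0, 0, 16], "yaw": 0, "gripper": 60},
  {"offset": [0, 0, 20], "yaw": 0, "gripper": 60},
  {"offset": [0, 0, 20], "yaw": 0, "gripper": 60},
])

```text
time_s: 5.4
tool_pos: [609.0, 95.6, 32.8]
ee_rot: [180.0, -0.1, -175.5]
ft_force: [0.5, -0.0, 0.7]
width: 0.703
grip_force: 0.0
```

Run:
```python
from h import *
print(manip.tips_ahead,[x for x in dir(manip) if x[0]!='_'])
c=snap('wrist','w4.png');P=cloud(c)
# near-finger points: any cloud pts near tool column x 585..600, by z
m=(P[...,0]>590)&(P[...,0]<602)&(abs(P[...,1]-95)<60)&(P[...,2]<140)&(P[...,2]>30)&(c['pixels'].max(2)<75)
Q=P[m];print(np.percentile(Q[:,2],[0,2,5,10,50]).round(1))
for u in (265,275,280,285,355,360,365): print(u,[P[v,u].round(0).tolist() for v in (230,240,250)])
```

```text
22.0 ['Unreachable', 'tips_ahead']
[ 54.8  74.1  93.2 100.5 125.6]
265 [[610.0, 58.0, 13.0], [618.0, 58.0, 13.0], [626.0, 58.0, 13.0]]
275 [[591.0, 70.0, 51.0], [591.0, 72.0, 63.0], [591.0, 74.0, 73.0]]
280 [[591.0, 73.0, 51.0], [591.0, 75.0, 63.0], [591.0, 76.0, 72.0]]
285 [[583.0, 77.0, 67.0], [583.0, 79.0, 77.0], [590.0, 78.0, 73.0]]
355 [[581.0, 111.0, 66.0], [580.0, 110.0, 78.0], [588.0, 111.0, 73.0]]
360 [[588.0, 117.0, 51.0], [588.0, 115.0, 62.0], [588.0, 114.0, 73.0]]
365 [[587.0, 119.0, 51.0], [588.0, 118.0, 63.0], [587.0, 116.0, 73.0]]
```

View pics/w4.png

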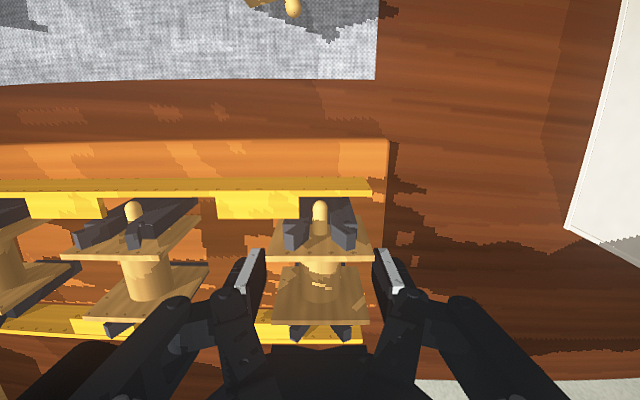

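The pads at (250,270) and (390,270) still stand above the core at (325,270). The fingertips really sit about 20 mm behind the reported TCP, so I go lower by that.

Emit:
move_arm([
  {"offset": [0, 0, 8], "yaw": 0, "gripper": 60},
  {"offset": [0, 0, 16], "yaw": 0, "gripper": 60},
  {"offset": [0, 0, 17], "yaw": 0, "gripper": 60},
  {"offset": [0, 0, 17], "yaw": 0, "gripper": 5},
  {"offset": [0, 0, 17], "yaw": 0, "gripper": 5},
  {"offset": [0, 0, 17], "yaw": 0, "gripper": 5},
  {"offset": [0, 0, 17], "yaw": 0, "gripper": 5},
  {"offset": [0, 0, 17], "yaw": 0, "gripper": 5},
  {"offset": [0, 0, 17], "yaw": 0, "gripper": 5},
  {"offset": [0, 0, 17], "yaw": 0, "gripper": 5},
  {"offset": [0, 0, 17], "yaw": 0, "gripper": 5},
], force=30)

```text
time_s: 6.55
tool_pos: [609.6, 95.6, 17.0]
ee_rot: [180.0, 0.0, -175.5]
ft_force: [-0.1, 0.8, 3.7]
width: 0.268
grip_force: 29.4
```

```bash
python3 to.py 609 95.8 150 184.4 540 363 150 94
```

```text
[   0.6    0.2 -133. ] 0.0014
[  48.5  272.  -133. ] 1.5792
6.55 [609.6  95.6  17. ] [ 1.8000e+02  3.0000e-02 -1.7552e+02] [-0.1  0.8  3.7] [  3.  42. 100.   0.  39. -92.]
```

Gripped at 23 mm, which matches the core. Lift and carry.

Emit:
move_arm([
  {"offset": [0, 0, -15], "yaw": 0, "gripper": 5},
  {"offset": [0, 0, -40], "yaw": 0, "gripper": 5},
  {"offset": [0, 0, -70], "yaw": 0, "gripper": 5},
  {"offset": [0, 0, -100], "yaw": 0, "gripper": 5},
  {"offset": [5, 35, -110], "yaw": 0.15, "gripper": 5},
  {"offset": [12, 75, -110], "yaw": 0.3, "gripper": 5},
  {"offset": [20, 115, -110], "yaw": 0.45, "gripper": 5},
  {"offset": [27, 155, -110], "yaw": 0.6, "gripper": 5},
  {"offset": [34, 195, -110], "yaw": 0.75, "gripper": 5},
  {"offset": [42, 235, -110], "yaw": 0.9, "gripper": 5},
  {"offset": [48, 272, -110], "yaw": 1.05, "gripper": 5},
  {"offset": [48, 272, -110], "yaw": 1.2, "gripper": 5},
])

```text
time_s: 7.75
tool_pos: [538.8, 366.9, 127.7]
ee_rot: [180.0, -0.0, 115.6]
ft_force: [0.5, -1.0, -0.4]
width: 0.27
grip_force: 29.5
```

```bash
python3 to.py 540 363 100 94 540 363 15 94
```

```text
[-4.1 -0.6 27.7] 0.3769
[ -4.1  -0.7 112.7] 0.3769
7.75 [538.8 366.9 127.7] [ 1.7995e+02 -4.0000e-02  1.1560e+02] [ 0.5 -1.  -0.4] [28. 36. 91.  0. 54.  3.]
```

Emit:
move_arm([
  {"offset": [-4, -0.6, 20], "yaw": 0.13, "gripper": 5},
  {"offset": [-4, -0.6, 40], "yaw": 0.26, "gripper": 5},
  {"offset": [-4, -0.6, 60], "yaw": 0.377, "gripper": 5},
  {"offset": [-4, -0.6, 80], "yaw": 0.377, "gripper": 5},
  {"offset": [-4, -0.6, 100], "yaw": 0.377, "gripper": 5},
  {"offset": [-4, -0.6, 117], "yaw": 0.377, "gripper": 5},
  {"offset": [-4, -0.6, 117], "yaw": 0.377, "gripper": 42},
  {"offset": [-4, -0.6, 117], "yaw": 0.377, "gripper": 42},
  {"offset": [-4, -0.6, 117], "yaw": 0.377, "gripper": 42},
  {"offset": [-4, -0.6, 80], "yaw": 0.377, "gripper": 42},
  {"offset": [-4, -0.6, 40], "yaw": 0.377, "gripper": 42},
  {"offset": [-4, -0.6, -10], "yaw": 0.377, "gripper": 42},
])

```text
time_s: 8.95
tool_pos: [541.1, 358.9, 138.4]
ee_rot: [-179.9, 0.0, 94.1]
ft_force: [0.5, 0.3, -0.4]
width: 0.489
grip_force: 0.0
```

```bash
python3 to.py 617 -4 110 184.4 617 -4 17 184.4
python3 - <<'E'
from h import *
snap('wrist','w5.png')
E
```

```text
[-367.4   49.7   28.5] -1.5756
[-367.3   49.8  121.5] -1.5756
8.95 [541.1 358.9 138.4] [-1.7994e+02  2.0000e-02  9.4120e+01] [ 0.5  0.3 -0.4] [28. 35. 90.  0. 55. 24.]
```

View pics/w5.png

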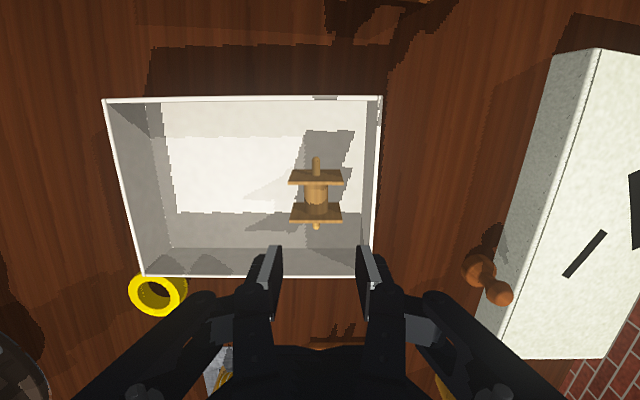

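The first empty lies flat in the bin at (316,198), by the far end. Next, empty 2.

Emit:
move_arm([
  {"offset": [-40, 5, 20], "yaw": -0.14, "gripper": 60},
  {"offset": [-80, 10, 20], "yaw": -0.28, "gripper": 60},
  {"offset": [-120, 16, 20], "yaw": -0.42, "gripper": 60},
  {"offset": [-160, 22, 20], "yaw": -0.56, "gripper": 60},
  {"offset": [-200, 28, 20], "yaw": -0.7, "gripper": 60},
  {"offset": [-240, 33, 20], "yaw": -0.84, "gripper": 60},
  {"offset": [-280, 38, 20], "yaw": -0.98, "gripper": 60},
  {"offset": [-320, 44, 20], "yaw": -1.12, "gripper": 60},
  {"offset": [-350, 48, 20], "yaw": -1.26, "gripper": 60},
  {"offset": [-367, 50, 20], "yaw": -1.4, "gripper": 60},
  {"offset": [-367, 50, 20], "yaw": -1.53, "gripper": 60},
  {"offset": [-367, 50, 20], "yaw": -1.575, "gripper": 60},
])

```text
time_s: 10.2
tool_pos: [618.2, -4.2, 117.9]
ee_rot: [-180.0, 0.1, -175.4]
ft_force: [-0.3, 0.4, -0.9]
width: 0.701
grip_force: 0.0
```

```bash
python3 to.py 616.8 -4 17 184.4
```

```text
[  1.5   0.3 100.9] 0.0029
10.2 [618.2  -4.2 117.9] [-1.7999e+02  9.0000e-02 -1.7543e+02] [-0.3  0.4 -0.9] [  -7.   34.   96.    0.   50. -101.]
```

Emit:
move_arm([
  {"offset": [1, 0.3, 25], "yaw": 0, "gripper": 60},
  {"offset": [1, 0.3, 50], "yaw": 0, "gripper": 60},
  {"offset": [1, 0.3, 70], "yaw": 0, "gripper": 60},
  {"offset": [1, 0.3, 88], "yaw": 0, "gripper": 60},
  {"offset": [1, 0.3, 101], "yaw": 0, "gripper": 60},
  {"offset": [1, 0.3, 101], "yaw": 0, "gripper": 5},
  {"offset": [1, 0.3, 101], "yaw": 0, "gripper": 5},
  {"offset": [1, 0.3, 101], "yaw": 0, "gripper": 5},
  {"offset": [1, 0.3, 101], "yaw": 0, "gripper": 5},
  {"offset": [1, 0.3, 101], "yaw": 0, "gripper": 5},
  {"offset": [1, 0.3, 101], "yaw": 0, "gripper": 5},
  {"offset": [1, 0.3, 101], "yaw": 0, "gripper": 5},
], force=30)

```text
time_s: 11.4
tool_pos: [617.4, -3.1, 16.8]
ee_rot: [-180.0, 0.1, -175.6]
ft_force: [-0.9, -0.0, 7.4]
width: 0.266
grip_force: 29.7
```

```bash
python3 to.py 475.4 358.3 127 94
```

```text
[ 113.9  371.1 -110.5] 1.5772
11.4 [617.4  -3.1  16.8] [-1.7999e+02  1.0000e-01 -1.7563e+02] [-0.9 -0.   7.4] [  -6.   42.  100.    0.   38. -101.]
```

Emit:
move_arm([
  {"offset": [0, 0, -15], "yaw": 0, "gripper": 5},
  {"offset": [0, 0, -40], "yaw": 0, "gripper": 5},
  {"offset": [0, 0, -75], "yaw": 0, "gripper": 5},
  {"offset": [0, 0, -110], "yaw": 0, "gripper": 5},
  {"offset": [13, 43, -110], "yaw": 0.14, "gripper": 5},
  {"offset": [26, 86, -110], "yaw": 0.28, "gripper": 5},
  {"offset": [39, 129, -110], "yaw": 0.42, "gripper": 5},
  {"offset": [52, 172, -110], "yaw": 0.56, "gripper": 5},
  {"offset": [65, 215, -110], "yaw": 0.7, "gripper": 5},
  {"offset": [78, 258, -110], "yaw": 0.84, "gripper": 5},
  {"offset": [91, 301, -110], "yaw": 0.98, "gripper": 5},
  {"offset": [104, 344, -110], "yaw": 1.12, "gripper": 5},
])

```text
time_s: 12.6
tool_pos: [486.0, 333.6, 126.9]
ee_rot: [180.0, -0.0, 119.9]
ft_force: [1.1, 0.8, -0.9]
width: 0.272
grip_force: 29.5
```

```bash
python3 to.py 473 358 10 94
```

```text
[ 27.6   0.8 116.9] 0.4514
12.6 [486.  333.6 126.9] [179.96  -0.   119.86] [ 1.1  0.8 -0.9] [ 28.  31. 100.   0.  49.  -2.]
```

Emit:
move_arm([
  {"offset": [15, 0.8, 5], "yaw": 0.14, "gripper": 5},
  {"offset": [27.5, 0.8, 15], "yaw": 0.28, "gripper": 5},
  {"offset": [27.5, 0.8, 35], "yaw": 0.41, "gripper": 5},
  {"offset": [27.5, 0.8, 60], "yaw": 0.45, "gripper": 5},
  {"offset": [27.5, 0.8, 85], "yaw": 0.45, "gripper": 5},
  {"offset": [27.5, 0.8, 105], "yaw": 0.45, "gripper": 5},
  {"offset": [27.5, 0.8, 117], "yaw": 0.45, "gripper": 5},
  {"offset": [27.5, 0.8, 117], "yaw": 0.45, "gripper": 42},
  {"offset": [27.5, 0.8, 117], "yaw": 0.45, "gripper": 42},
  {"offset": [27.5, 0.8, 117], "yaw": 0.45, "gripper": 42},
  {"offset": [27.5, 0.8, 70], "yaw": 0.45, "gripper": 42},
  {"offset": [27.5, 0.8, 20], "yaw": 0.45, "gripper": 42},
])

```text
time_s: 13.8
tool_pos: [473.3, 355.9, 106.8]
ee_rot: [-179.9, 0.1, 94.4]
ft_force: [0.6, -0.5, 1.3]
width: 0.493
grip_force: 0.0
```

```bash
python3 to.py 624.5 -103.6 120 184.4
```

```text
[-469.7  115.4  -13. ] -1.5706
13.8 [473.3 355.9 106.8] [-1.7988e+02  5.0000e-02  9.4410e+01] [ 0.6 -0.5  1.3] [ 31.  33. 100.   0.  47.  26.]
```

Emit:
move_arm([
  {"offset": [-40, 10, -20], "yaw": -0.14, "gripper": 60},
  {"offset": [-80, 20, -20], "yaw": -0.28, "gripper": 60},
  {"offset": [-120, 30, -20], "yaw": -0.42, "gripper": 60},
  {"offset": [-160, 40, -20], "yaw": -0.56, "gripper": 60},
  {"offset": [-205, 50, -20], "yaw": -0.7, "gripper": 60},
  {"offset": [-250, 61, -20], "yaw": -0.84, "gripper": 60},
  {"offset": [-295, 72, -20], "yaw": -0.98, "gripper": 60},
  {"offset": [-340, 83, -20], "yaw": -1.12, "gripper": 60},
  {"offset": [-385, 94, -20], "yaw": -1.26, "gripper": 60},
  {"offset": [-430, 105, -20], "yaw": -1.4, "gripper": 60},
  {"offset": [-470, 115, -20], "yaw": -1.53, "gripper": 60},
  {"offset": [-470, 115, -15], "yaw": -1.57, "gripper": 60},
])

```text
time_s: 15.0
tool_pos: [626.3, -108.4, 122.3]
ee_rot: [-179.9, 0.2, -175.6]
ft_force: [-0.1, 1.1, 0.3]
width: 0.706
grip_force: 0.0
```

```bash
python3 to.py 624.5 -103.6 17 184.4
```

```text
[  1.8   5.1 105.3] 0.0003
15.0 [ 626.3 -108.4  122.3] [-179.9     0.21 -175.58] [-0.1  1.1  0.3] [ -16.   35.   93.   -0.   52. -110.]
```

Emit:
move_arm([
  {"offset": [0, 0, 0], "yaw": 0, "gripper": 60},
  {"offset": [0, 0, 0], "yaw": 0, "gripper": 60},
])

```text
time_s: 15.2
tool_pos: [624.5, -103.2, 121.5]
ee_rot: [180.0, 0.0, -175.7]
ft_force: [0.0, 0.4, -0.0]
width: 0.704
grip_force: 0.0
```

```bash
python3 to.py 624.5 -103.6 17 184.4
```

```text
[  0.   -0.4 104.5] -0.0019
15.2 [ 624.5 -103.2  121.5] [ 1.8000e+02  2.0000e-02 -1.7571e+02] [ 0.   0.4 -0. ] [ -15.   35.   94.    0.   52. -110.]
```

Emit:
move_arm([
  {"offset": [0, -0.4, 25], "yaw": 0, "gripper": 60},
  {"offset": [0, -0.4, 50], "yaw": 0, "gripper": 60},
  {"offset": [0, -0.4, 75], "yaw": 0, "gripper": 60},
  {"offset": [0, -0.4, 93], "yaw": 0, "gripper": 60},
  {"offset": [0, -0.4, 104.5], "yaw": 0, "gripper": 60},
  {"offset": [0, -0.4, 104.5], "yaw": 0, "gripper": 5},
  {"offset": [0, -0.4, 104.5], "yaw": 0, "gripper": 5},
  {"offset": [0, -0.4, 104.5], "yaw": 0, "gripper": 5},
  {"offset": [0, -0.4, 104.5], "yaw": 0, "gripper": 5},
  {"offset": [0, -0.4, 104.5], "yaw": 0, "gripper": 5},
  {"offset": [0, -0.4, 104.5], "yaw": 0, "gripper": 5},
  {"offset": [0, -0.4, 104.5], "yaw": 0, "gripper": 5},
], force=30)

```text
time_s: 16.4
tool_pos: [625.2, -103.9, 17.4]
ee_rot: [-180.0, 0.1, -175.6]
ft_force: [-0.3, 2.0, 6.7]
width: 0.271
grip_force: 29.7
```

```bash
python3 to.py 410 353 127 94
```

```text
[ 179.7  471.9 -110.1] 1.5771
16.4 [ 625.2 -103.9   17.4] [-1.7998e+02  1.0000e-01 -1.7564e+02] [-0.3  2.   6.7] [ -15.   43.   97.    0.   40. -110.]
```

Emit:
move_arm([
  {"offset": [0, 0, -15], "yaw": 0, "gripper": 5},
  {"offset": [0, 0, -40], "yaw": 0, "gripper": 5},
  {"offset": [0, 0, -75], "yaw": 0, "gripper": 5},
  {"offset": [0, 0, -110], "yaw": 0, "gripper": 5},
  {"offset": [16, 42, -110], "yaw": 0.14, "gripper": 5},
  {"offset": [32, 84, -110], "yaw": 0.28, "gripper": 5},
  {"offset": [48, 126, -110], "yaw": 0.42, "gripper": 5},
  {"offset": [64, 168, -110], "yaw": 0.56, "gripper": 5},
  {"offset": [80, 210, -110], "yaw": 0.7, "gripper": 5},
  {"offset": [96, 252, -110], "yaw": 0.84, "gripper": 5},
  {"offset": [112, 294, -110], "yaw": 0.98, "gripper": 5},
  {"offset": [128, 336, -110], "yaw": 1.12, "gripper": 5},
])

```text
time_s: 17.6
tool_pos: [471.4, 221.0, 127.4]
ee_rot: [179.9, 0.0, 120.2]
ft_force: [-0.1, -0.3, -0.7]
width: 0.269
grip_force: 29.5
```

```bash
python3 to.py 410 353 10 94
```

```text
[145.   13.2 117.4] 0.4572
17.6 [471.4 221.  127.4] [1.7995e+02 1.0000e-02 1.2020e+02] [-0.1 -0.3 -0.7] [ 18.  27. 110.  -0.  44. -12.]
```

Emit:
move_arm([
  {"offset": [40, 4, 0], "yaw": 0.14, "gripper": 5},
  {"offset": [80, 8, 0], "yaw": 0.28, "gripper": 5},
  {"offset": [120, 11, 0], "yaw": 0.4, "gripper": 5},
  {"offset": [145, 13, 0], "yaw": 0.457, "gripper": 5},
  {"offset": [145, 13, 25], "yaw": 0.457, "gripper": 5},
  {"offset": [145, 13, 55], "yaw": 0.457, "gripper": 5},
  {"offset": [145, 13, 85], "yaw": 0.457, "gripper": 5},
  {"offset": [145, 13, 105], "yaw": 0.457, "gripper": 5},
  {"offset": [145, 13, 117], "yaw": 0.457, "gripper": 5},
  {"offset": [145, 13, 117], "yaw": 0.457, "gripper": 40},
  {"offset": [145, 13, 117], "yaw": 0.457, "gripper": 40},
  {"offset": [145, 13, 117], "yaw": 0.457, "gripper": 40},
])

```text
time_s: 18.8
tool_pos: [410.3, 351.5, 10.5]
ee_rot: [179.9, -0.1, 94.3]
ft_force: [-0.1, -0.3, 0.9]
width: 0.468
grip_force: 0.0
```

Emit:
move_arm([
  {"offset": [0, 0, -40], "yaw": 0, "gripper": 40},
  {"offset": [0, 0, -90], "yaw": 0, "gripper": 40},
  {"offset": [-30, 0, -140], "yaw": 0, "gripper": 60},
  {"offset": [-80, 0, -140], "yaw": 0, "gripper": 75},
  {"offset": [-80, 0, -140], "yaw": 0, "gripper": 75},
])

```text
time_s: 19.3
tool_pos: [416.3, 268.6, 152.2]
ee_rot: [179.8, -0.1, 94.2]
ft_force: [-0.1, 0.9, -0.4]
width: 0.879
grip_force: 0.0
```

```bash
cat > f.py <<'E'
from h import *
import sys
n=sys.argv[1]
c=snap(n);P=cloud(c);hsv=cv2.cvtColor(c['pixels'],cv2.COLOR_RGB2HSV);H,S,V=cv2.split(hsv);z=P[...,2]
X,Y=P[...,0],P[...,1]
ang=np.radians(4.4);ex=np.array([np.cos(ang),np.sin(ang)]);ey=np.array([-ex[1],ex[0]])
# reels anywhere on/near mat: height 40..56 clusters, x 385..540,y -230..150
m=((z>42)&(z<56)&(X>375)&(X<545)&(Y>-260)&(Y<200)).astype(np.uint8)
k,l,st,_=cv2.connectedComponentsWithStats(m)
for i in range(1,k):
    if st[i,4]<60: continue
    Q=P[l==i];r=cv2.minAreaRect(Q[:,:2].astype(np.float32));b=cv2.boxPoints(r)
    # axle from all points near at z 20..34 outside
    e0=b[1]-b[0];e1=b[2]-b[1]; a=e0 if np.hypot(*e0)<np.hypot(*e1) else e1
    th=np.degrees(np.arctan2(a[1],a[0]));th=(th+90)%180-90
    ctr=np.array(r[0]);D=P[...,:2]-ctr;ax=np.array([np.cos(np.radians(th)),np.sin(np.radians(th))])
    al=D@ax;pe=D@np.array([-ax[1],ax[0]])
    t=(z>20)&(z<34)&(abs(pe)<12)&(abs(al)>25)&(abs(al)<42);T=P[t]
    hi=T[al[t]>0][:,:2];lo=T[al[t]<0][:,:2]
    th2=np.degrees(np.arctan2(*(np.median(hi,0)-np.median(lo,0))[::-1])) if len(hi)>3 and len(lo)>3 else np.nan
    rgb=np.median(c['pixels'][l==i],0)
    print('reel',rgb,'n',st[i,4],'ctr',ctr.round(1),'size',np.round(r[1],1),'th',th.round(1),'axle th',np.round(th2,1),len(hi),len(lo))
B=(z<70)&(z>15)&(abs(X-475)<95)&(abs(Y-358)<65)
print('bin pts',B.sum(),'max z',np.nanmax(np.where(B,z,0)).round(1))
E
python3 f.py top
python3 - <<'E'
from h import *
c=snap('top');cv2.imwrite('pics/t2.png',cv2.resize(cv2.cvtColor(c['pixels'][130:270,130:410],cv2.COLOR_RGB2BGR),None,fx=2.8,fy=2.8,interpolation=cv2.INTER_CUBIC))
E
python3 to.py 445.8 59.4 150 197.5 456.7 -149.9 150 175
```

```text
reel [255. 195. 159.] n 171 ctr [ 456.6 -149.8] size [46.8 39.7] th -4.7 axle th -5.3 9 12
reel [254.  243.5 121. ] n 182 ctr [445.5  59.7] size [40.3 49.5] th 18.1 axle th 19.7 11 11
bin pts 243 max z 57.1
[-212.8   13.8    0.5] -1.8025
[-4.224e+02  9.300e+00  3.000e-01] -1.4098
19.4 [416.3 270.6 150.7] [ 1.7988e+02 -5.0000e-02  9.4230e+01] [ 0.3 -1.3  0. ] [ 25.  23. 112.   0.  46.  21.]
```

View pics/t2.png

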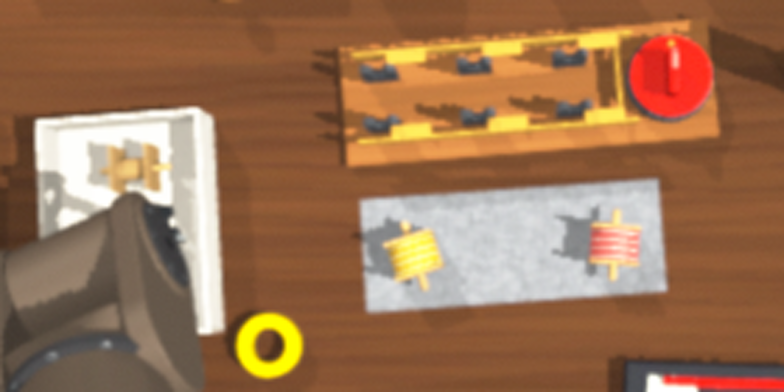

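The rack is now empty, and both reels are where they were. An empty is visible in the bin at crop (135,168); I'll check the other two later. Now mustard.

Emit:
move_arm([
  {"offset": [-30, 0, 0], "yaw": -0.14, "gripper": 75},
  {"offset": [-60, 2, 0], "yaw": -0.28, "gripper": 75},
  {"offset": [-90, 4, 0], "yaw": -0.42, "gripper": 75},
  {"offset": [-120, 6, 0], "yaw": -0.56, "gripper": 75},
  {"offset": [-150, 8, 0], "yaw": -0.7, "gripper": 75},
  {"offset": [-180, 10, 0], "yaw": -0.84, "gripper": 75},
  {"offset": [-212, 14, 0], "yaw": -0.98, "gripper": 75},
  {"offset": [-212, 14, 0], "yaw": -1.12, "gripper": 75},
  {"offset": [-212, 14, 0], "yaw": -1.26, "gripper": 75},
  {"offset": [-212, 14, 0], "yaw": -1.4, "gripper": 75},
  {"offset": [-212, 14, 0], "yaw": -1.54, "gripper": 75},
  {"offset": [-212, 14, 0], "yaw": -1.68, "gripper": 75},
])

```text
time_s: 20.6
tool_pos: [446.3, 61.9, 149.2]
ee_rot: [180.0, -0.0, -169.0]
ft_force: [-0.7, 0.7, -0.7]
width: 0.875
grip_force: 0.0
```

Emit:
move_arm([
  {"offset": [0, 0, 0], "yaw": -0.14, "gripper": 75},
  {"offset": [0, 0, 0], "yaw": -0.14, "gripper": 75},
  {"offset": [0, 0, 0], "yaw": -0.14, "gripper": 75},
])

```text
time_s: 20.9
tool_pos: [446.1, 61.6, 149.2]
ee_rot: [180.0, -0.0, -161.6]
ft_force: [-0.2, -0.3, 0.2]
width: 0.881
grip_force: 0.0
```

```bash
python3 f.py wrist; python3 to.py 445.5 59.7 30 198.5
```

```text
reel [254. 133.  98.] n 1947 ctr [ 457.2 -147.7] size [51.1 41.2] th -4.9 axle th -4.9 33 120
reel [255. 243. 105.] n 1750 ctr [445.6  61.3] size [40.3 50. ] th 18.4 axle th 18.1 44 89
bin pts 6324 max z 56.8
[  1.1  -1.6 119.2] -0.001
20.95 [446.1  61.5 149.2] [ 179.99   -0.   -161.56] [ 0.1  0.1 -0.1] [  -1.   20.  118.    0.   43. -109.]
```

Emit:
move_arm([
  {"offset": [0.5, 0, 40], "yaw": 0, "gripper": 75},
  {"offset": [0.5, 0, 80], "yaw": 0, "gripper": 75},
  {"offset": [0.5, 0, 115], "yaw": 0, "gripper": 75},
  {"offset": [0.5, 0, 135], "yaw": 0, "gripper": 75},
  {"offset": [0.5, 0, 150], "yaw": 0, "gripper": 75},
  {"offset": [0.5, 0, 157], "yaw": 0, "gripper": 75},
  {"offset": [0.5, 0, 161], "yaw": 0, "gripper": 75},
  {"offset": [0.5, 0, 161], "yaw": 0, "gripper": 75},
])

```text
time_s: 21.75
tool_pos: [445.6, 61.0, -11.6]
ee_rot: [180.0, 0.0, -161.4]
ft_force: [-0.1, -0.0, 0.5]
width: 0.881
grip_force: 0.0
```

Emit:
move_arm([
  {"offset": [0, 0, 0], "yaw": 0, "gripper": 30},
  {"offset": [0, 0, 0], "yaw": 0, "gripper": 30},
  {"offset": [0, 0, 0], "yaw": 0, "gripper": 30},
  {"offset": [0, 0, 0], "yaw": 0, "gripper": 30},
  {"offset": [0, 0, 0], "yaw": 0, "gripper": 30},
  {"offset": [0, 0, 0], "yaw": 0, "gripper": 30},
], force=40)

```text
time_s: 22.35
tool_pos: [445.9, 60.9, -10.8]
ee_rot: [-180.0, 0.1, -161.4]
ft_force: [-0.7, -0.3, 5.7]
width: 0.576
grip_force: 40.4
```

```bash
python3 to.py 609 95.8 115 184.4
```

```text
[-166.   -19.  -125.5] 0.248
22.35 [445.9  60.9 -10.8] [-1.7997e+02  9.0000e-02 -1.6139e+02] [-0.7 -0.3  5.7] [  -1.   38.  124.    0.   18. -109.]
```

Gripped at 49 mm. Lift and carry above station 3.

Emit:
move_arm([
  {"offset": [0, 0, -20], "yaw": 0, "gripper": 30},
  {"offset": [0, 0, -50], "yaw": 0, "gripper": 30},
  {"offset": [0, 0, -85], "yaw": 0, "gripper": 30},
  {"offset": [0, 0, -105], "yaw": 0, "gripper": 30},
  {"offset": [-35, -4, -110], "yaw": 0.06, "gripper": 30},
  {"offset": [-70, -8, -110], "yaw": 0.12, "gripper": 30},
  {"offset": [-105, -12, -110], "yaw": 0.18, "gripper": 30},
  {"offset": [-140, -16, -110], "yaw": 0.248, "gripper": 30},
  {"offset": [-166, -19, -110], "yaw": 0.248, "gripper": 30},
  {"offset": [-166, -19, -110], "yaw": 0.248, "gripper": 30},
  {"offset": [-166, -19, -110], "yaw": 0.248, "gripper": 30},
])

```text
time_s: 23.45
tool_pos: [608.3, 95.9, 98.2]
ee_rot: [180.0, -0.0, -175.6]
ft_force: [-0.2, -0.4, -0.7]
width: 0.575
grip_force: 42.3
```

```bash
cat > held.py <<'E'
from h import *
# held reel in tool frame (wrist view): axle ends + flange tops
c=snap('wrist','held.png');P=cloud(c);s=readout.read_state()
M=R.from_euler('xyz',s['ee_rot'],degrees=True).as_matrix()
T=(P-s['tool_pos'])@M   # tool coords
x,y,z=T[...,0],T[...,1],T[...,2]
zc=-36
m=(z>zc-10)&(z<zc+12)&(abs(y)<9)&(x>22)&(x<46);Q=T[m];print('axle near end n',len(Q))
if len(Q): print('xmax',Q[:,0].max().round(1),'y',np.median(Q[:,1]).round(2),'zmin(top)',np.percentile(Q[:,2],5).round(1)); 
for lo,hi in((22,29),(31,38)):
    q=Q[(Q[:,0]>lo)&(Q[:,0]<hi)]
    if len(q): print(lo,hi,'y',((q[:,1].max()+q[:,1].min())/2).round(2),'top z',np.percentile(q[:,2],5).round(1))
m=(z<zc-20)&(z>zc-30)&(abs(y)<24)&(abs(x)<24);Q=T[m];print('tops',len(Q),Q.min(0).round(1) if len(Q) else'',Q.max(0).round(1) if len(Q) else '')
E
python3 held.py; python3 to.py 609 95.8 13 184.4
```

```text
axle near end n 532
xmax 37.3 y 0.36 zmin(top) -41.1
22 29 y 0.39 top z -41.1
31 38 y 0.37 top z -40.9
tops 6282 [-20.5 -24.  -63.3] [ 20.4  24.  -56. ]
[-1.2 -0.1 85.3] 0.0003
23.5 [607.9  95.8  98.3] [ 1.7999e+02 -6.0000e-02 -1.7558e+02] [ 0.2 -0.6 -1.6] [  3.  35.  97.   0.  48. -92.]
```

View pics/held.png

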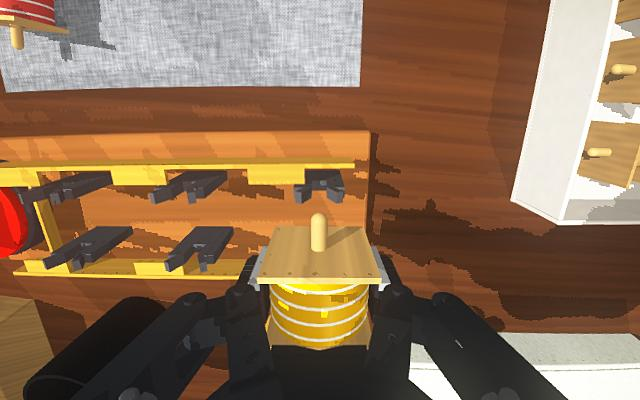

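Mustard is held level in the view (axle tip at (318,215)), with its centre 37 mm above the TCP. Lower it into the slots.

Emit:
move_arm([
  {"offset": [-1, -0.4, 20], "yaw": 0, "gripper": 30},
  {"offset": [-1, -0.4, 40], "yaw": 0, "gripper": 30},
  {"offset": [-1, -0.4, 55], "yaw": 0, "gripper": 30},
  {"offset": [-1, -0.4, 65], "yaw": 0, "gripper": 30},
  {"offset": [-1, -0.4, 73], "yaw": 0, "gripper": 30},
  {"offset": [-1, -0.4, 79], "yaw": 0, "gripper": 30},
  {"offset": [-1, -0.4, 82], "yaw": 0, "gripper": 30},
  {"offset": [-1, -0.4, 82], "yaw": 0, "gripper": 30},
])

```text
time_s: 24.3
tool_pos: [610.0, 95.6, 16.5]
ee_rot: [180.0, 0.0, -175.6]
ft_force: [0.3, -0.1, -1.9]
width: 0.576
grip_force: 42.5
```

```bash
python3 held.py; python3 to.py 609 95.8 15 184.4
```

```text
axle near end n 996
xmax 38.0 y 0.28 zmin(top) -43.8
22 29 y 0.5 top z -41.2
31 38 y -0.0 top z -44.3
tops 6295 [-19.9 -23.9 -63.1] [ 24.  24. -56.]
[1.  0.3 1.6] 0.0003
24.35 [610.   95.6  16.6] [ 1.8000e+02  3.0000e-02 -1.7558e+02] [ 0.7 -0.  -0.8] [  3.  42. 100.   0.  38. -92.]
```

Emit:
move_arm([
  {"offset": [0.5, 0, 1], "yaw": 0, "gripper": 30},
  {"offset": [0.5, 0, 1.5], "yaw": 0, "gripper": 30},
  {"offset": [0.5, 0, 1.5], "yaw": 0, "gripper": 66},
  {"offset": [0.5, 0, 1.5], "yaw": 0, "gripper": 66},
  {"offset": [0.5, 0, 1.5], "yaw": 0, "gripper": 66},
  {"offset": [0.5, 0, -25], "yaw": 0, "gripper": 66},
  {"offset": [0.5, 0, -60], "yaw": 0, "gripper": 66},
  {"offset": [0.5, 0, -100], "yaw": 0, "gripper": 75},
  {"offset": [0.5, 0, -130], "yaw": 0, "gripper": 75},
  {"offset": [0.5, 0, -130], "yaw": 0, "gripper": 75},
])

```text
time_s: 25.35
tool_pos: [611.0, 95.7, 150.6]
ee_rot: [-180.0, 0.4, -175.6]
ft_force: [-0.6, -0.3, -0.6]
width: 0.879
grip_force: 0.0
```

```bash
cat > st.py <<'E'
from h import *
import sys
c=snap(sys.argv[1]);P=cloud(c);z=P[...,2]
ang=np.radians(4.4);ex=np.array([np.cos(ang),np.sin(ang)]);ey=np.array([-ex[1],ex[0]])
q=P[...,:2]-np.array([616.7,-3.9]);u=q@ex;v=q@ey
for k in(-100,0,100):
    w=abs(v-k)<9;o=[]
    for lo,hi in((-39,-32),(32,39)):
        m=w&(u>lo)&(u<hi)&(z>46)&(z<70)&(c['pixels'].min(2)>0)&(c['pixels'][...,0].astype(int)-c['pixels'][...,2]>40);Q=np.c_[u[m],v[m]-k,z[m]]
        o.append((m.sum(),*(np.median(Q,0).round(1).tolist() if m.sum() else []),np.percentile(Q[:,2],95).round(1) if m.sum() else ''))
    m=(abs(v-k)<28)&(abs(u)<22)&(z>72)&(z<90);Q=np.c_[u[m],v[m]-k,z[m]]
    print(k,o,'top',len(Q),Q.min(0).round(1) if len(Q) else '',Q.max(0).round(1) if len(Q) else '')
E
python3 st.py wrist; python3 f.py top; python3 to.py 457 -148.7 150 175.2
```

```text
-100 [(np.int64(1), -33.6, -8.4, 62.4, np.float64(62.4)), (np.int64(6), 33.2, -5.7, 64.0, np.float64(64.7))] top 6 [-21.9 -12.7  72.1] [-21.7  16.3  78.9]
0 [(np.int64(0), ''), (np.int64(0), '')] top 6 [-22.  -10.6  72.7] [-21.6  16.2  77.3]
100 [(np.int64(36), -33.7, -0.4, 55.3, np.float64(57.5)), (np.int64(37), 34.5, -0.9, 55.9, np.float64(57.3))] top 1816 [-19.2 -25.5  72. ] [21.3 24.6 79.6]
reel [255.  196.  158.5] n 174 ctr [ 456.8 -150. ] size [46.5 40.2] th -4.9 axle th -4.3 8 12
bin pts 710 max z 58.2
[ 170.7 -231.8   -3.6] 0.1609
25.45 [609.3  95.5 146.6] [ 1.8000e+02  5.0000e-02 -1.7558e+02] [ 0.1 -0.1 -0.9] [  3.  32.  95.   0.  53. -92.]
```

Mustard is home (axle tops 56 mm both sides). Now coral.

Emit:
move_arm([
  {"offset": [28, -38, -4], "yaw": 0.04, "gripper": 75},
  {"offset": [56, -76, -4], "yaw": 0.08, "gripper": 75},
  {"offset": [84, -114, -4], "yaw": 0.12, "gripper": 75},
  {"offset": [112, -152, -4], "yaw": 0.16, "gripper": 75},
  {"offset": [140, -190, -4], "yaw": 0.16, "gripper": 75},
  {"offset": [171, -232, -4], "yaw": 0.16, "gripper": 75},
  {"offset": [171, -232, -4], "yaw": 0.16, "gripper": 75},
  {"offset": [171, -232, -4], "yaw": 0.16, "gripper": 75},
  {"offset": [171, -232, -4], "yaw": 0.16, "gripper": 75},
])

```text
time_s: 26.35
tool_pos: [456.9, -148.3, 149.6]
ee_rot: [180.0, -0.1, 175.3]
ft_force: [0.5, 0.4, -0.5]
width: 0.881
grip_force: 0.0
```

```bash
python3 f.py wrist; python3 to.py 457 -148.7 -11 175.2
```

```text
reel [255. 165. 132.] n 1710 ctr [ 456.7 -148.1] size [49.9 40.4] th -4.3 axle th -4.4 47 91
bin pts 0 max z 0.0
[-1.000e-01 -8.000e-01  1.608e+02] 0.002
26.4 [ 457.1 -148.   149.8] [ 1.7997e+02 -5.0000e-02  1.7531e+02] [ 0.1  0.2 -0.3] [ -26.   22.  114.    0.   45. -111.]
```

Emit:
move_arm([
  {"offset": [0.4, 0, 40], "yaw": 0, "gripper": 75},
  {"offset": [0.4, 0, 80], "yaw": 0, "gripper": 75},
  {"offset": [0.4, 0, 115], "yaw": 0, "gripper": 75},
  {"offset": [0.4, 0, 135], "yaw": 0, "gripper": 75},
  {"offset": [0.4, 0, 150], "yaw": 0, "gripper": 75},
  {"offset": [0.4, 0, 161], "yaw": 0, "gripper": 75},
  {"offset": [0.4, 0, 161], "yaw": 0, "gripper": 30},
  {"offset": [0.4, 0, 161], "yaw": 0, "gripper": 30},
  {"offset": [0.4, 0, 161], "yaw": 0, "gripper": 30},
  {"offset": [0.4, 0, 161], "yaw": 0, "gripper": 30},
  {"offset": [0.4, 0, 161], "yaw": 0, "gripper": 30},
  {"offset": [0.4, 0, 161], "yaw": 0, "gripper": 30},
], force=40)

```text
time_s: 27.6
tool_pos: [456.4, -149.0, -10.4]
ee_rot: [-180.0, 0.0, 175.2]
ft_force: [0.1, 0.6, -0.3]
width: 0.575
grip_force: 41.4
```

```bash
python3 to.py 624.5 -103.8 99 184.4
```

```text
[-163.8   59.  -109.3] -0.1599
27.6 [ 456.4 -149.   -10.4] [-1.8000e+02  3.0000e-02  1.7524e+02] [ 0.1  0.6 -0.3] [ -26.   38.  120.    0.   22. -111.]
```

Emit:
move_arm([
  {"offset": [0, 0, -20], "yaw": 0, "gripper": 30},
  {"offset": [0, 0, -50], "yaw": 0, "gripper": 30},
  {"offset": [0, 0, -85], "yaw": 0, "gripper": 30},
  {"offset": [0, 0, -109], "yaw": 0, "gripper": 30},
  {"offset": [-35, 12, -109], "yaw": -0.04, "gripper": 30},
  {"offset": [-70, 25, -109], "yaw": -0.08, "gripper": 30},
  {"offset": [-105, 38, -109], "yaw": -0.12, "gripper": 30},
  {"offset": [-140, 50, -109], "yaw": -0.16, "gripper": 30},
  {"offset": [-164, 59, -109], "yaw": -0.16, "gripper": 30},
  {"offset": [-164, 59, -109], "yaw": -0.16, "gripper": 30},
  {"offset": [-164, 59, -109], "yaw": -0.16, "gripper": 30},
])

```text
time_s: 28.7
tool_pos: [624.2, -103.4, 97.8]
ee_rot: [180.0, -0.1, -175.6]
ft_force: [-0.6, 0.4, -1.2]
width: 0.569
grip_force: 41.9
```

```bash
python3 held.py; python3 to.py 624.5 -103.8 15 184.4
```

```text
axle near end n 514
xmax 37.5 y 0.04 zmin(top) -40.6
22 29 y 0.02 top z -40.8
31 38 y 0.01 top z -40.4
tops 6101 [-20.9 -23.9 -62.8] [ 20.2  24.  -56. ]
[-0.8 -0.2 83. ] 0.0002
28.75 [ 623.8 -103.7   98. ] [ 1.7997e+02 -6.0000e-02 -1.7559e+02] [-0.3  1.4 -0.7] [ -15.   36.   95.    0.   49. -110.]
```

Emit:
move_arm([
  {"offset": [-0.3, 0, 20], "yaw": 0, "gripper": 30},
  {"offset": [-0.3, 0, 40], "yaw": 0, "gripper": 30},
  {"offset": [-0.3, 0, 55], "yaw": 0, "gripper": 30},
  {"offset": [-0.3, 0, 65], "yaw": 0, "gripper": 30},
  {"offset": [-0.3, 0, 73], "yaw": 0, "gripper": 30},
  {"offset": [-0.3, 0, 79], "yaw": 0, "gripper": 30},
  {"offset": [-0.3, 0, 82], "yaw": 0, "gripper": 30},
  {"offset": [-0.3, 0, 82], "yaw": 0, "gripper": 30},
])

```text
time_s: 29.55
tool_pos: [625.1, -103.7, 16.7]
ee_rot: [-180.0, 0.0, -175.6]
ft_force: [-0.0, -0.2, -1.2]
width: 0.58
grip_force: 42.1
```

```bash
python3 to.py 624.5 -103.8 15 184.4
```

```text
[ 0.6 -0.   1.7] 0.0003
29.55 [ 625.1 -103.7   16.7] [-1.8000e+02  2.0000e-02 -1.7558e+02] [-0.  -0.2 -1.2] [ -15.   43.   97.    0.   40. -110.]
```

Emit:
move_arm([
  {"offset": [0, 0, 1], "yaw": 0, "gripper": 30},
  {"offset": [0, 0, 1.7], "yaw": 0, "gripper": 30},
  {"offset": [0, 0, 1.7], "yaw": 0, "gripper": 66},
  {"offset": [0, 0, 1.7], "yaw": 0, "gripper": 66},
  {"offset": [0, 0, 1.7], "yaw": 0, "gripper": 66},
  {"offset": [0, 0, -25], "yaw": 0, "gripper": 66},
  {"offset": [0, 0, -60], "yaw": 0, "gripper": 66},
  {"offset": [0, 0, -100], "yaw": 0, "gripper": 66},
  {"offset": [30, 0, -145], "yaw": 0, "gripper": 60},
  {"offset": [80, 0, -190], "yaw": 0, "gripper": 60},
  {"offset": [100, 0, -200], "yaw": 0, "gripper": 50},
  {"offset": [100, 0, -200], "yaw": 0, "gripper": 50},
])

```text
time_s: 30.75
tool_pos: [523.2, -111.6, 219.8]
ee_rot: [-179.9, 0.2, -175.6]
ft_force: [1.0, -0.3, 0.4]
width: 0.586
grip_force: 0.0
```

```bash
python3 st.py wrist
python3 - <<'E'
from h import *
c=snap('wrist');P=cloud(c);z=P[...,2];H,S,V=cv2.split(cv2.cvtColor(c['pixels'],cv2.COLOR_RGB2HSV))
m=((H<6)|(H>174))&(S>130)&(z>70)&(z<85)&(abs(P[...,0]-632)<45)&(abs(P[...,1]+208)<45)
Q=P[m];r=cv2.minAreaRect(Q[:,:2].astype(np.float32));print('bar',len(Q),r,np.median(Q[:,2]))
p=(abs(H.astype(int)-25)<10)&(S>100)&(z>46)&(z<56)&(np.hypot(P[...,0]-632,P[...,1]+208)<40);print('pin',p.sum(),np.median(P[p],0) if p.sum() else '')
t=snap('top');s=snap('side')
a=cv2.resize(t['pixels'][130:270,130:410],(560,280));b=cv2.resize(s['pixels'][130:400,180:400],(440,540))
im=np.zeros((540,800,3),np.uint8);im[:187,:374]=cv2.resize(a,(374,187));im[:,374:]=cv2.resize(b,(426,540))
w=c['pixels'];im[200:434,:374]=cv2.resize(w,(374,234));cv2.imwrite('pics/c1.png',im[...,::-1])
E
python3 to.py 632.4 -208.3 90 180
```

```text
-100 [(np.int64(22), -34.6, -0.7, 55.4, np.float64(56.7)), (np.int64(6), 36.5, -2.1, 56.8, np.float64(68.8))] top 901 [-21.8 -25.4  72. ] [22.  24.4 79.5]
0 [(np.int64(0), ''), (np.int64(0), '')] top 2 [-21.9  11.   74.7] [-21.8  12.7  77.4]
100 [(np.int64(19), -34.2, -1.3, 55.1, np.float64(56.6)), (np.int64(0), '')] top 823 [-21.9 -25.6  72. ] [21.9 25.7 80. ]
bar 360 ((634.0250854492188, -207.34014892578125), (48.78917694091797, 13.44577693939209), 0.6117526888847351) 78.55735935914905
pin 0 
[ -98.9 -104.9  125.6] 0.0771
30.95 [ 525.8 -111.4  215.6] [ 1.7998e+02 -2.0000e-02 -1.7558e+02] [ 0.2 -0.7 -0. ] [ -19.   21.  102.    0.   57. -113.]
```

View pics/c1.png

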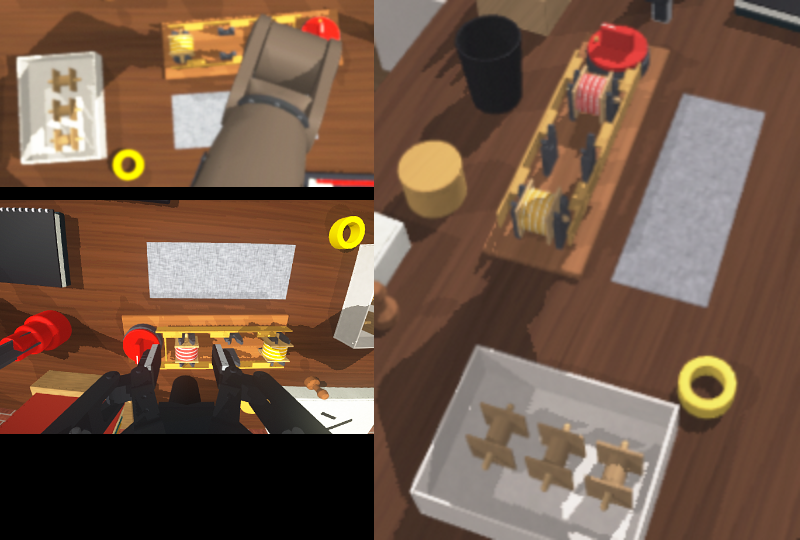

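All three empties lie flat in the bin (lower right of the picture), coral and mustard sit level in stations 1 and 3, and the mat is clear. Now the knob: axis about (633,-208), bar at about 0.6°.

Emit:
move_arm([
  {"offset": [-40, -42, 0], "yaw": 0.02, "gripper": 45},
  {"offset": [-80, -84, 30], "yaw": 0.04, "gripper": 45},
  {"offset": [-99, -104.5, 70], "yaw": 0.067, "gripper": 45},
  {"offset": [-99, -104.5, 115], "yaw": 0.067, "gripper": 45},
  {"offset": [-99, -104.5, 126], "yaw": 0.067, "gripper": 45},
  {"offset": [-99, -104.5, 126], "yaw": 0.067, "gripper": 45},
  {"offset": [-99, -104.5, 126], "yaw": 0.067, "gripper": 45},
])

```text
time_s: 31.65
tool_pos: [632.3, -207.7, 89.7]
ee_rot: [180.0, -0.1, -179.4]
ft_force: [0.4, 1.0, 0.5]
width: 0.524
grip_force: 0.0
```

```bash
python3 to.py 632.8 -208.1 33 180.6
```

```text
[-0.5 -0.4 56.7] -0.0001
31.65 [ 632.3 -207.7   89.7] [ 1.7996e+02 -7.0000e-02 -1.7941e+02] [0.4 1.  0.5] [ -24.   39.   90.    0.   51. -114.]
```

Emit:
move_arm([
  {"offset": [-0.5, -0.4, 20], "yaw": 0, "gripper": 45},
  {"offset": [-0.5, -0.4, 40], "yaw": 0, "gripper": 45},
  {"offset": [-0.5, -0.4, 50], "yaw": 0, "gripper": 45},
  {"offset": [-0.5, -0.4, 56], "yaw": 0, "gripper": 45},
  {"offset": [-0.5, -0.4, 56], "yaw": 0, "gripper": 3},
  {"offset": [-0.5, -0.4, 56], "yaw": 0, "gripper": 3},
  {"offset": [-0.5, -0.4, 56], "yaw": 0, "gripper": 3},
  {"offset": [-0.5, -0.4, 56], "yaw": 0, "gripper": 3},
  {"offset": [-0.5, -0.4, 56], "yaw": 0, "gripper": 3},
  {"offset": [-0.5, -0.4, 56], "yaw": 0, "gripper": 3},
  {"offset": [-0.5, -0.4, 56], "yaw": 0, "gripper": 3},
], force=50)

```text
time_s: 32.75
tool_pos: [633.0, -208.0, 35.5]
ee_rot: [-180.0, 0.1, -179.4]
ft_force: [-1.6, 6.5, 7.1]
width: 0.139
grip_force: 49.7
```

```bash
python3 -c "
from h import *
s=readout.read_state();print(s['torque'],s['ft_force'],s['tool_pos'],s['ee_rot'],s['grip_force'],s['q'][5])"
```

```text
[0.76923223 0.05099548 0.01233462] [-1.5981361   6.4564474   7.05640593] [ 632.988621   -207.97401286   35.50980472] [-1.79999333e+02  7.97285864e-02 -1.79420275e+02] 49.70908463001251 -114.48979241245051
```

Emit:
move_arm([
  {"offset": [0, 0, 0], "yaw": 0.04, "gripper": 3},
  {"offset": [0, 0, 0], "yaw": 0.08, "gripper": 3},
  {"offset": [0, 0, 0], "yaw": 0.12, "gripper": 3},
  {"offset": [0, 0, 0], "yaw": 0.16, "gripper": 3},
  {"offset": [0, 0, 0], "yaw": 0.2, "gripper": 3},
  {"offset": [0, 0, 0], "yaw": 0.24, "gripper": 3},
  {"offset": [0, 0, 0], "yaw": 0.28, "gripper": 3},
  {"offset": [0, 0, 0], "yaw": 0.32, "gripper": 3},
  {"offset": [0, 0, 0], "yaw": 0.36, "gripper": 3},
  {"offset": [0, 0, 0], "yaw": 0.4, "gripper": 3},
  {"offset": [0, 0, 0], "yaw": 0.43, "gripper": 3},
  {"offset": [0, 0, 0], "yaw": 0.46, "gripper": 3},
])

```text
time_s: 33.95
tool_pos: [633.1, -207.1, 35.5]
ee_rot: [179.9, 0.0, 154.2]
ft_force: [2.2, 10.1, 7.0]
width: 0.142
grip_force: 49.9
```

```bash
cat > k.py <<'E'
from h import *
s=readout.read_state();print('torque',s['torque'].round(3),'F',s['ft_force'].round(1),s['tool_pos'].round(1),'lock est',round(np.radians((184.4-s['ee_rot'][2]+180)%360-180),3),'q6',s['q'][5].round(1),s['joint_torque'][5].round(3),s['grip_force'].round(1))
c=snap('wrist');P=cloud(c);z=P[...,2];H,S,V=cv2.split(cv2.cvtColor(c['pixels'],cv2.COLOR_RGB2HSV))
r=np.hypot(P[...,0]-632.8,P[...,1]+208)
p=(H>12)&(H<35)&(S>70)&(z>40)&(z<58)&(r<43)&(r>24)
red=((H<6)|(H>174))&(S>130)&(z>38)&(z<60)&(r<42)&(r>28);Q=P[red]
b=((H<6)|(H>174))&(S>130)&(z>73)&(z<85)&(r<30);B=P[b][:,:2]
ba=cv2.minAreaRect(B.astype(np.float32)) if len(B)>20 else None
print('pin',p.sum(),np.median(P[p],0).round(1) if p.sum() else '',np.percentile(z[p],[75,95]).round(1) if p.sum() else '','skirt z',np.median(Q[:,2]).round(2) if len(Q) else '',ba)
E
python3 k.py
```

```text
Traceback (most recent call last):
  File "k.py", line 2, in <module>
    s=readout.read_state();print('torque',s['torque'].round(3),'F',s['ft_force'].round(1),s['tool_pos'].round(1),'lock est',round(np.radians((184.4-s['ee_rot'][2]+180)%360-180),3),'q6',s['q'][5].round(1),s['joint_torque'][5].round(3),s['grip_force'].round(1))
                                                                                                                                                                                                                                          ^^^^^^^^^^^^^^^^^^^^^
AttributeError: 'float' object has no attribute 'round'
```

```bash
sed -i "s/,s\['grip_force'\].round(1)//" k.py; python3 k.py
```

```text
torque [ 1.608 -0.152  0.201] F [ 2.2 10.1  7. ] [ 633.1 -207.1   35.5] lock est 0.527 q6 -88.1 -0.304
pin 0   skirt z 45.86 ((633.4183349609375, -207.53550720214844), (40.00666046142578, 39.36359405517578), 18.310726165771484)
```

Emit:
move_arm([
  {"offset": [0, 0, 0], "yaw": 0.02, "gripper": 3},
  {"offset": [0, 0, 0], "yaw": 0.04, "gripper": 3},
  {"offset": [0, 0, 0], "yaw": 0.06, "gripper": 3},
  {"offset": [0, 0, 0], "yaw": 0.06, "gripper": 3},
])

```text
time_s: 34.4
tool_pos: [633.2, -207.0, 35.5]
ee_rot: [179.9, 0.0, 150.8]
ft_force: [1.6, 11.5, 6.7]
width: 0.143
grip_force: 49.9
```

```bash
python3 k.py
```

```text
torque [ 1.692 -0.151 -0.129] F [ 1.6 11.5  6.7] [ 633.2 -207.    35.5] lock est 0.587 q6 -84.7 0.143
pin 0   skirt z 45.87 ((633.5158081054688, -207.405517578125), (40.70410919189453, 39.75729751586914), 14.804192543029785)
```

Emit:
move_arm([
  {"offset": [0, 0, 0], "yaw": 0.02, "gripper": 3},
  {"offset": [0, 0, 0], "yaw": 0.03, "gripper": 3},
])

```text
time_s: 34.65
tool_pos: [633.2, -206.9, 35.5]
ee_rot: [179.9, 0.0, 149.0]
ft_force: [1.8, 11.4, 6.8]
width: 0.142
grip_force: 49.9
```

```bash
python3 k.py
```

```text
torque [ 1.777 -0.24   0.13 ] F [ 1.8 11.4  6.8] [ 633.2 -206.9   35.5] lock est 0.617 q6 -82.9 0.049
pin 0   skirt z 45.86 ((633.701171875, -207.3824005126953), (40.4625358581543, 40.02159881591797), 13.752054214477539)
```

Emit:
move_arm([
  {"offset": [0, 0, 0], "yaw": 0.02, "gripper": 3},
  {"offset": [0, 0, 0], "yaw": 0.03, "gripper": 3},
])

```text
time_s: 34.9
tool_pos: [633.3, -206.9, 35.5]
ee_rot: [179.9, 0.0, 147.3]
ft_force: [2.6, 13.0, 7.1]
width: 0.141
grip_force: 49.9
```

```bash
python3 k.py
```

```text
torque [ 1.832 -0.248  0.085] F [ 2.6 13.   7.1] [ 633.3 -206.9   35.5] lock est 0.647 q6 -81.2 0.044
pin 0   skirt z 45.88 ((633.5272827148438, -207.5670166015625), (40.44236373901367, 39.989898681640625), 11.490082740783691)
```

Emit:
move_arm([
  {"offset": [0, 0, 0], "yaw": 0.02, "gripper": 3},
  {"offset": [0, 0, 0], "yaw": 0.03, "gripper": 3},
])

```text
time_s: 35.15
tool_pos: [633.3, -206.8, 35.5]
ee_rot: [179.9, 0.0, 145.6]
ft_force: [2.0, 11.4, 7.6]
width: 0.144
grip_force: 49.9
```

```bash
python3 k.py
```

```text
torque [ 1.843 -0.334  0.094] F [ 2.  11.4  7.6] [ 633.3 -206.8   35.5] lock est 0.677 q6 -79.5 0.059
pin 0   skirt z 45.87 ((633.4716186523438, -207.18838500976562), (40.77103805541992, 39.37491989135742), 9.240434646606445)
```

Create k2.py:
```python
from h import *
s=readout.read_state();print('torque',s['torque'].round(3),'F',s['ft_force'].round(1),'lock est',round(np.radians((184.4-s['ee_rot'][2]+180)%360-180),3),s['joint_torque'][5].round(3))
```

```text
(no output)
```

Emit:
move_arm([
  {"offset": [0, 0, 0], "yaw": 0.015, "gripper": 3},
  {"offset": [0, 0, 0], "yaw": 0.03, "gripper": 3},
  {"offset": [0, 0, 0], "yaw": 0.045, "gripper": 3},
])

```text
time_s: 35.5
tool_pos: [633.3, -206.8, 35.5]
ee_rot: [179.9, 0.0, 143.0]
ft_force: [2.3, 13.2, 7.6]
width: 0.143
grip_force: 49.9
```

```bash
python3 k2.py
```

```text
torque [ 2.05  -0.395  0.197] F [ 2.3 13.2  7.6] lock est 0.722 -0.068
```

Emit:
move_arm([
  {"offset": [0, 0, 0], "yaw": 0.015, "gripper": 3},
  {"offset": [0, 0, 0], "yaw": 0.03, "gripper": 3},
  {"offset": [0, 0, 0], "yaw": 0.045, "gripper": 3},
])

```text
time_s: 35.8
tool_pos: [633.4, -206.7, 35.5]
ee_rot: [179.9, 0.0, 140.5]
ft_force: [1.8, 12.4, 6.1]
width: 0.139
grip_force: 49.9
```

```bash
python3 k2.py
```

```text
torque [ 2.062 -0.337  0.139] F [ 1.8 12.4  6.1] lock est 0.767 -0.079
```

Emit:
move_arm([
  {"offset": [0, 0, 0], "yaw": 0.015, "gripper": 3},
  {"offset": [0, 0, 0], "yaw": 0.03, "gripper": 3},
  {"offset": [0, 0, 0], "yaw": 0.045, "gripper": 3},
])

```text
time_s: 36.1
tool_pos: [633.4, -206.6, 35.5]
ee_rot: [179.9, 0.0, 137.9]
ft_force: [3.8, 14.4, 6.3]
width: 0.144
grip_force: 49.9
```

```bash
python3 k2.py
```

```text
torque [ 2.151 -0.466  0.194] F [ 3.8 14.4  6.3] lock est 0.812 -0.087
```

Emit:
move_arm([
  {"offset": [0, 0, 0], "yaw": 0.015, "gripper": 3},
  {"offset": [0, 0, 0], "yaw": 0.03, "gripper": 3},
  {"offset": [0, 0, 0], "yaw": 0.045, "gripper": 3},
])

```text
time_s: 36.4
tool_pos: [633.5, -206.5, 35.5]
ee_rot: [179.9, 0.0, 135.3]
ft_force: [3.0, 13.9, 7.2]
width: 0.147
grip_force: 49.8
```

```bash
python3 k2.py
```

```text
torque [ 2.202 -0.482  0.208] F [ 3.  13.9  7.2] lock est 0.857 -0.053
```

Emit:
move_arm([
  {"offset": [0, 0, 0], "yaw": 0.015, "gripper": 3},
  {"offset": [0, 0, 0], "yaw": 0.03, "gripper": 3},
  {"offset": [0, 0, 0], "yaw": 0.045, "gripper": 3},
])

```text
time_s: 36.7
tool_pos: [633.6, -206.5, 35.5]
ee_rot: [179.9, 0.0, 132.7]
ft_force: [3.9, 14.7, 5.9]
width: 0.146
grip_force: 49.8
```

```bash
python3 k2.py
```

```text
torque [ 2.255 -0.575  0.234] F [ 3.9 14.7  5.9] lock est 0.902 -0.092
```

Emit:
move_arm([
  {"offset": [0, 0, 0], "yaw": 0.015, "gripper": 3},
  {"offset": [0, 0, 0], "yaw": 0.03, "gripper": 3},
  {"offset": [0, 0, 0], "yaw": 0.045, "gripper": 3},
])

```text
time_s: 37.0
tool_pos: [633.6, -206.4, 35.5]
ee_rot: [179.9, 0.0, 130.2]
ft_force: [4.2, 15.4, 6.3]
width: 0.144
grip_force: 49.9
```

```bash
python3 k2.py
```

```text
torque [ 2.344 -0.567  0.2  ] F [ 4.2 15.4  6.3] lock est 0.947 -0.062
```

Emit:
move_arm([
  {"offset": [0, 0, 0], "yaw": 0.015, "gripper": 3},
  {"offset": [0, 0, 0], "yaw": 0.03, "gripper": 3},
  {"offset": [0, 0, 0], "yaw": 0.045, "gripper": 3},
])

```text
time_s: 37.3
tool_pos: [633.7, -206.3, 35.5]
ee_rot: [179.8, 0.0, 127.6]
ft_force: [5.8, 15.5, 5.7]
width: 0.146
grip_force: 49.8
```

```bash
python3 k2.py
```

```text
torque [ 2.374 -0.659  0.154] F [ 5.8 15.5  5.7] lock est 0.992 -0.072
```

Emit:
move_arm([
  {"offset": [0, 0, 0], "yaw": 0.015, "gripper": 3},
  {"offset": [0, 0, 0], "yaw": 0.03, "gripper": 3},
  {"offset": [0, 0, 0], "yaw": 0.045, "gripper": 3},
])

```text
time_s: 37.6
tool_pos: [633.8, -206.3, 35.5]
ee_rot: [179.8, 0.0, 125.0]
ft_force: [5.3, 15.8, 6.2]
width: 0.144
grip_force: 49.8
```

```bash
python3 k2.py
python3 - <<'E'
from h import *
c=snap('wrist');cv2.imwrite('pics/k.png',cv2.resize(c['pixels'][150:400,170:490],None,fx=2.3,fy=2.3)[...,::-1])
E
```

```text
torque [ 2.463 -0.718  0.133] F [ 5.3 15.8  6.2] lock est 1.037 -0.1
```

View pics/k.png

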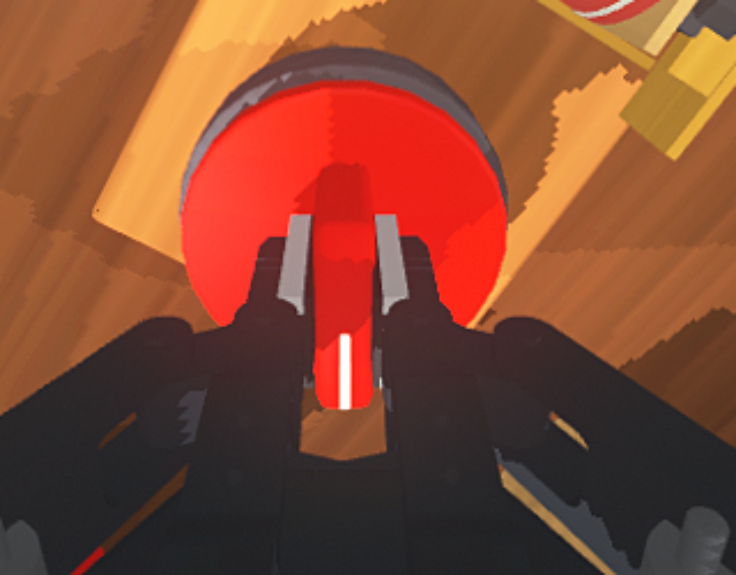

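The bar at (343,290) is held squarely in the pads and turns with them, and the keeper rails have slid. The torque is starting to fall (0.23 to 0.13), so I go on in small steps.

Emit:
move_arm([
  {"offset": [0, 0, 0], "yaw": 0.015, "gripper": 3},
  {"offset": [0, 0, 0], "yaw": 0.03, "gripper": 3},
])

```text
time_s: 37.85
tool_pos: [633.8, -206.3, 35.5]
ee_rot: [179.8, 0.0, 123.3]
ft_force: [6.5, 16.5, 6.1]
width: 0.142
grip_force: 49.8
```

```bash
python3 k2.py
```

```text
torque [ 2.497 -0.781  0.083] F [ 6.5 16.5  6.1] lock est 1.067 -0.172
```

Emit:
move_arm([
  {"offset": [0, 0, 0], "yaw": 0.015, "gripper": 3},
  {"offset": [0, 0, 0], "yaw": 0.03, "gripper": 3},
])

```text
time_s: 38.05
tool_pos: [633.9, -206.2, 35.5]
ee_rot: [179.8, 0.0, 121.5]
ft_force: [6.5, 16.4, 5.8]
width: 0.145
grip_force: 49.8
```

```bash
python3 k2.py
```

```text
torque [ 2.544 -0.895  0.087] F [ 6.5 16.4  5.8] lock est 1.097 -0.17
```

Emit:
move_arm([
  {"offset": [0, 0, 0], "yaw": 0.015, "gripper": 3},
  {"offset": [0, 0, 0], "yaw": 0.03, "gripper": 3},
])

```text
time_s: 38.25
tool_pos: [633.9, -206.2, 35.5]
ee_rot: [179.8, -0.0, 119.8]
ft_force: [5.7, 16.3, 5.4]
width: 0.143
grip_force: 49.7
```

```bash
python3 k2.py
```

```text
torque [ 2.534 -0.867  0.016] F [ 5.7 16.3  5.4] lock est 1.127 -0.217
```

Emit:
move_arm([
  {"offset": [0, 0, 0], "yaw": 0.015, "gripper": 3},
  {"offset": [0, 0, 0], "yaw": 0.03, "gripper": 3},
])

```text
time_s: 38.45
tool_pos: [634.0, -206.2, 35.5]
ee_rot: [179.8, -0.0, 118.1]
ft_force: [6.8, 16.8, 5.7]
width: 0.143
grip_force: 49.7
```

```bash
python3 k2.py
```

```text
torque [ 2.645e+00 -9.360e-01 -1.000e-03] F [ 6.8 16.8  5.7] lock est 1.157 -0.248
```

Emit:
move_arm([
  {"offset": [0, 0, 0], "yaw": 0.015, "gripper": 3},
  {"offset": [0, 0, 0], "yaw": 0.03, "gripper": 3},
])

```text
time_s: 38.65
tool_pos: [634.0, -206.1, 35.5]
ee_rot: [179.8, -0.0, 116.4]
ft_force: [6.6, 17.2, 5.8]
width: 0.141
grip_force: 49.7
```

```bash
python3 k2.py
```

```text
torque [ 2.616 -0.946 -0.026] F [ 6.6 17.2  5.8] lock est 1.187 -0.254
```

Emit:
move_arm([
  {"offset": [0, 0, 0], "yaw": 0.015, "gripper": 3},
  {"offset": [0, 0, 0], "yaw": 0.03, "gripper": 3},
])

```text
time_s: 38.85
tool_pos: [634.1, -206.2, 35.5]
ee_rot: [179.8, -0.0, 114.7]
ft_force: [7.4, 16.9, 4.6]
width: 0.141
grip_force: 49.7
```

```bash
python3 k2.py
```

```text
torque [ 2.714 -1.086  0.164] F [ 7.4 16.9  4.6] lock est 1.217 -0.092
```

The torque dipped by about 0.26 N m (low near 1.19) and is now rising again, so we are at the notch. Let go and let it centre.

Emit:
move_arm([
  {"offset": [0, 0, 0], "yaw": 0, "gripper": 30},
  {"offset": [0, 0, 0], "yaw": 0, "gripper": 30},
  {"offset": [0, 0, 0], "yaw": 0, "gripper": 30},
  {"offset": [0, 0, 0], "yaw": 0, "gripper": 30},
  {"offset": [0, 0, -15], "yaw": 0, "gripper": 30},
  {"offset": [0, 0, -40], "yaw": 0, "gripper": 30},
  {"offset": [0, 0, -75], "yaw": 0, "gripper": 30},
  {"offset": [30, 0, -120], "yaw": 0, "gripper": 30},
  {"offset": [70, 0, -140], "yaw": 0, "gripper": 30},
  {"offset": [70, 0, -140], "yaw": 0, "gripper": 30},
  {"offset": [70, 0, -140], "yaw": 0, "gripper": 30},
])

```text
time_s: 39.95
tool_pos: [603.4, -144.4, 176.1]
ee_rot: [179.9, 0.1, 114.7]
ft_force: [-0.8, -0.5, -0.6]
width: 0.35
grip_force: 0.0
```

```bash
cat > kn.py <<'E'
from h import *
import sys
c=snap('wrist');P=cloud(c);z=P[...,2];H,S,V=cv2.split(cv2.cvtColor(c['pixels'],cv2.COLOR_RGB2HSV))
r=np.hypot(P[...,0]-632.8,P[...,1]+208)
b=((H<6)|(H>174))&(S>130)&(z>73)&(z<85)&(r<32);B=P[b][:,:2]
rc=cv2.minAreaRect(B.astype(np.float32));bx=cv2.boxPoints(rc);e=max((bx[1]-bx[0],bx[2]-bx[1]),key=np.linalg.norm)
th=np.degrees(np.arctan2(e[1],e[0]));print('bar',rc,'lock',np.radians((4.4-th+90)%180-90).round(3))
ue=e/np.linalg.norm(e)
for s in(1,-1):
    p=np.array([632.8,-208])+33*s*ue;d=np.hypot(P[...,0]-p[0],P[...,1]-p[1])<2.5
    d2=np.hypot(P[...,0]-p[0],P[...,1]-p[1]);ring=(d2>6)&(d2<9)&(r>26)&(r<41)
    print('end',s,p.round(0),'z',np.percentile(z[d],[10,50,90]).round(1) if d.any() else '','ring',np.median(z[ring]).round(1),'rgb',np.median(c['pixels'][d],0) if d.any() else '')
v,u=np.nonzero((r<50)&(z>40));v0,v1,u0,u1=v.min(),v.max(),u.min(),u.max()
cv2.imwrite('pics/'+sys.argv[1],cv2.resize(c['pixels'][v0:v1,u0:u1],None,fx=6,fy=6)[:600,:800,::-1])
E
python3 kn.py k3.png; python3 st.py wrist; python3 to.py 600 -208 120 114
```

```text
bar ((633.5598754882812, -206.48219299316406), (11.838665008544922, 47.0462532043457), 25.165273666381836) lock 1.208
end 1 [ 647. -238.] z  ring 45.7 rgb 
end -1 [ 619. -178.] z [45.1 46.  46.6] ring 45.9 rgb [255.  55.  35.]
-100 [(np.int64(135), -35.6, 0.2, 63.7, np.float64(64.6)), (np.int64(118), 35.6, 0.3, 63.2, np.float64(64.7))] top 1609 [-22.  -24.6  72. ] [22.  24.8 80. ]
0 [(np.int64(187), -35.5, 0.2, 63.5, np.float64(64.6)), (np.int64(136), 36.0, 1.0, 63.3, np.float64(64.8))] top 4 [-21.9  10.6  73.6] [-21.6  14.6  78.8]
100 [(np.int64(0), ''), (np.int64(0), '')] top 0  
[-55.6 -29.2  54.3] 0.0116
40.05 [ 603.4 -145.3  174.3] [-179.99   -0.    114.67] [ 0.9 -0.8 -0.1] [-20.  30.  93.  -0.  57. -44.]
```

View pics/k3.png

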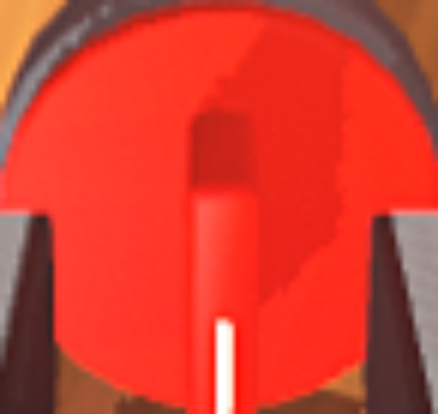

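```bash
python3 to.py 597 -225 150 25
```

```text
[-69.8 -39.   24.3] 1.565
40.05 [ 603.4 -145.3  174.3] [-179.99   -0.    114.67] [ 0.9 -0.8 -0.1] [-20.  30.  93.  -0.  57. -44.]
```

Emit:
move_arm([
  {"offset": [-10, -5, 0], "yaw": 0.14, "gripper": 30},
  {"offset": [-20, -10, 0], "yaw": 0.28, "gripper": 30},
  {"offset": [-30, -15, 0], "yaw": 0.42, "gripper": 30},
  {"offset": [-40, -20, 0], "yaw": 0.56, "gripper": 30},
  {"offset": [-50, -25, 0], "yaw": 0.7, "gripper": 30},
  {"offset": [-60, -30, 0], "yaw": 0.84, "gripper": 30},
  {"offset": [-70, -39, 0], "yaw": 0.98, "gripper": 30},
  {"offset": [-70, -39, 10], "yaw": 1.12, "gripper": 30},
  {"offset": [-70, -39, 24], "yaw": 1.26, "gripper": 30},
  {"offset": [-70, -39, 24], "yaw": 1.4, "gripper": 30},
  {"offset": [-70, -39, 24], "yaw": 1.54, "gripper": 30},
  {"offset": [-70, -39, 24], "yaw": 1.565, "gripper": 30},
])

```text
time_s: 41.25
tool_pos: [596.9, -225.5, 149.0]
ee_rot: [-179.9, 0.1, 24.8]
ft_force: [0.3, 0.0, -0.1]
width: 0.351
grip_force: 0.0
```

```bash
python3 kn.py k4.png; python3 st.py wrist
```

```text
bar ((634.248046875, -207.5770721435547), (12.852313995361328, 47.17074966430664), 24.572982788085938) lock 1.219
end 1 [ 647. -238.] z [47.2 48.1 48.6] ring 46.1 rgb [255.  253.5 102.5]
end -1 [ 619. -178.] z [45.2 46.  46.9] ring 46.2 rgb [255.  47.  27.]
-100 [(np.int64(154), -35.7, 0.5, 63.3, np.float64(64.4)), (np.int64(171), 36.2, -0.3, 63.2, np.float64(64.3))] top 2286 [-22.  -25.4  72. ] [22.  25.3 80.2]
0 [(np.int64(132), -36.0, 0.9, 63.3, np.float64(64.3)), (np.int64(157), 36.3, -0.2, 63.3, np.float64(64.5))] top 14 [-21.9 -15.6  72.1] [-21.4  14.2  78.7]
100 [(np.int64(0), ''), (np.int64(2), 32.5, -3.7, 51.6, np.float64(51.7))] top 0
```

View pics/k4.png

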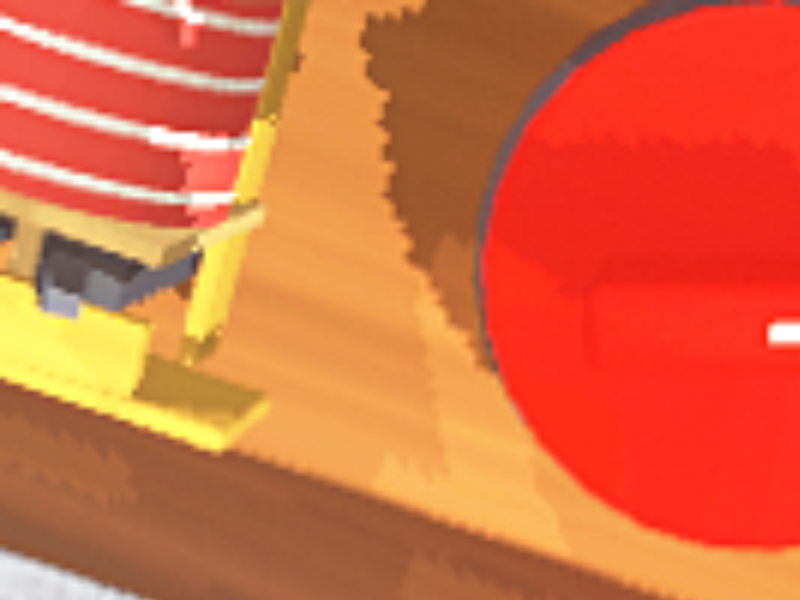

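The pin head now stands about 2.2 mm out of the skirt (z 48.3 against 46.1) instead of about 5.4 mm, so it has dropped; the knob is at about 1.21 rad. Last, back away and check the reels.

Emit:
move_arm([
  {"offset": [0, 0, -40], "yaw": 0, "gripper": 30},
  {"offset": [-45, 0, -70], "yaw": 0, "gripper": 30},
  {"offset": [-90, 0, -70], "yaw": 0, "gripper": 30},
  {"offset": [-120, 0, -70], "yaw": 0, "gripper": 30},
  {"offset": [-120, 0, -70], "yaw": 0, "gripper": 30},
  {"offset": [-120, 0, -70], "yaw": 0, "gripper": 30},
])

```text
time_s: 41.95
tool_pos: [488.3, -275.9, 220.5]
ee_rot: [180.0, -0.0, 25.1]
ft_force: [0.3, -0.5, 0.6]
width: 0.352
grip_force: 0.0
```

```bash
python3 st.py top
python3 - <<'E'
from h import *
s=snap('side');t=snap('top')
im=np.hstack([cv2.resize(s['pixels'][130:290,200:360],(420,420),interpolation=cv2.INTER_CUBIC),cv2.resize(t['pixels'][130:270,130:400],(380,420))]);cv2.imwrite('pics/end.png',im[...,::-1])
P=cloud(s);z=P[...,2];ang=np.radians(4.4);ex=np.array([np.cos(ang),np.sin(ang)]);ey=np.array([-ex[1],ex[0]])
q=P[...,:2]-np.array([616.7,-3.9]);u=q@ex;v=q@ey
for k in(-100,100):
    m=(abs(v-k)<30)&(abs(u)<22)&(z>70)&(z<95);Q=np.c_[u[m],v[m]-k,z[m]];print(k,len(Q),Q.min(0).round(1),Q.max(0).round(1),np.median(Q,0).round(1))
E
```

```text
-100 [(np.int64(13), -35.9, 1.0, 61.7, np.float64(63.7)), (np.int64(14), 34.3, -0.3, 61.8, np.float64(63.5))] top 145 [-19.4 -25.6  72. ] [21.1 23.2 82.5]
0 [(np.int64(13), -36.6, -0.3, 61.0, np.float64(64.6)), (np.int64(16), 36.0, -0.0, 62.0, np.float64(66.4))] top 0  
100 [(np.int64(12), -35.8, -0.9, 63.9, np.float64(66.5)), (np.int64(15), 35.4, -0.3, 60.7, np.float64(64.9))] top 144 [-19.6 -25.3  72. ] [20.7 21.2 81.7]
-100 185 [-19.7 -26.1  70.1] [21.8 26.  83.6] [ 1.5  4.  76. ]
100 238 [-19.8 -26.5  70.1] [21.8 26.1 81.1] [ 0.5  3.5 75.8]
```

View pics/end.png

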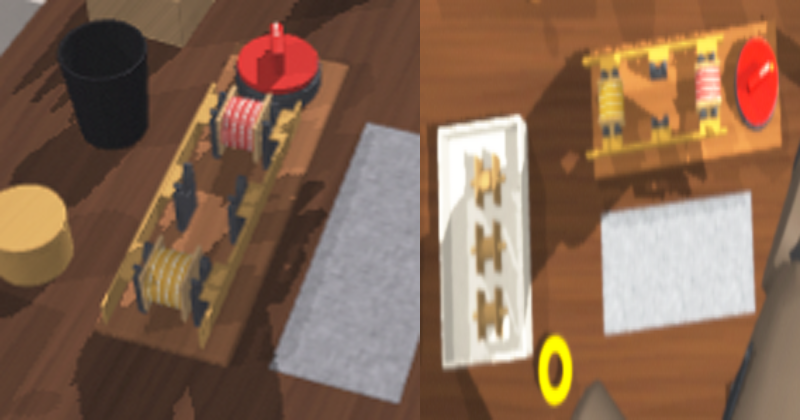

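Both reels sit level under the keeper tabs, three empties lie in the bin, the knob is turned and nothing else has moved.

```bash
python3 -c "
from station import workorder
print(workorder.sign_off())"
```

```text
the job is handed in; nothing more can be done
None
```

I handed the job in: the three empties are in the bin, both full reels (no teal one was there) are home in stations 1 and 3, and the knob is clicked in at about 1.21 rad; I got no verdict back, so success rests on my own measurements.

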